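# Fit out and load the dispensary tray

### The job

Fit out the wooden tray: lay the three moulded inserts flat on its floor around the fixed dark block, in the only arrangement in which they all fit, and close the last gap with the one yellow filler block that fits it. Then stand every amber pot upright in a pocket of its own. Leave the other two yellow blocks on the counter, out of the tray, and do not disturb the bottle, tape dispenser or scale.

Things in the scene. Friction and masses are not known exactly. Their poses are not given: they have to be found in the camera images.
- tray: Fixed wooden tray 224 x 172 x 22 mm; floor 4 thick, walls 8 thick. Origin: centre of the underside, z up. Inside 208 (x) by 156 (y): 4 x 3 cells of 52. A dark block, 49.5 square, 20 above the floor, fills the cell at x = -26, y = 0. Three inserts and one filler block fill all other cells, lying on the floor, in only one arrangement; gaps 2.5 mm between parts, 1.25 to the walls.
- s_rib (a point): Green S-shaped insert, 180 g, 20 high, 38 with its black rib (40 long, 12 wide), the place to grip; point: middle of the rib, 29 above the underside; x along the rib, z up. Bottom edges rounded. Made of 52 mm cells, outline drawn in 1.25 all round; cell centres from the rib in mm: (-26, 0), (26, 0), and pockets (-26, 52), (26, -52).
- v_rib (a point): Blue L-shaped insert, 130 g, 20 high, 38 with its black rib (40 long, 12 wide), the place to grip; point: middle of the rib, 29 above the underside; x along the rib, z up. Bottom edges rounded. Made of 52 mm cells, outline drawn in 1.25 all round; cell centres from the rib in mm: (0, 0), (52, 0), and a pocket (0, -52).
- i_rib (a point): White straight insert, 130 g, 20 high, 38 with its black rib (40 long, 12 wide), the place to grip; point: middle of the rib, 29 above the underside; x along the rib, z up. Bottom edges rounded. Made of 52 mm cells, outline drawn in 1.25 all round; cell centres from the rib in mm: (0, 0), and pockets (-52, 0), (52, 0).
- f_small_rib (a point): Yellow square filler block 41.5 mm wide, 20 high plus a black rib (32 long, 12 wide, 18 high); point at the middle of the rib, 29 above the underside; x along the rib.
- f_mid_rib (a point): Yellow square filler block 49.5 mm wide, else the same (rib middle 29 above the underside, x along the rib).
- f_large_rib (a point): Yellow square filler block 57.5 mm wide, else the same.
- s_pocket0 (a point): Where the centre of a seated pot lies in a pocket of the green insert (a 42.5 mm square recess with floor 8 above the insert's underside, rim 12 high): 25 above the pocket floor. In the insert's frame (-26, 52) mm from the rib's middle.
- s_pocket1 (a point): Where the centre of a seated pot lies in a pocket of the green insert (a 42.5 mm square recess with floor 8 above the insert's underside, rim 12 high): 25 above the pocket floor. In the insert's frame (26, -52) mm from the rib's middle.
- v_pocket0 (a point): Where the centre of a seated pot lies in a pocket of the blue insert (a 42.5 mm square recess with floor 8 above the insert's underside, rim 12 high): 25 above the pocket floor. In the insert's frame (0, -52) mm from the rib's middle.
- i_pocket0 (a point): Where the centre of a seated pot lies in a pocket of the white insert (a 42.5 mm square recess with floor 8 above the insert's underside, rim 12 high): 25 above the pocket floor. In the insert's frame (-52, 0) mm from the rib's middle.
- i_pocket1 (a point): Where the centre of a seated pot lies in a pocket of the white insert (a 42.5 mm square recess with floor 8 above the insert's underside, rim 12 high): 25 above the pocket floor. In the insert's frame (52, 0) mm from the rib's middle.
- pot0_centre (a point): Amber pot with a white lid, a cylinder of diameter 38 (lid 39) and height 50 mm, 70 g; point at its centre, 25 above its base; z up. May be absent. Pots in neighbouring cells (52 mm apart) leave 14 mm between them: close the gripper across the other way.
- pot1_centre (a point): Amber pot with a white lid, a cylinder of diameter 38 (lid 39) and height 50 mm, 70 g; point at its centre, 25 above its base; z up. May be absent. Pots in neighbouring cells (52 mm apart) leave 14 mm between them: close the gripper across the other way.
- pot2_centre (a point): Amber pot with a white lid, a cylinder of diameter 38 (lid 39) and height 50 mm, 70 g; point at its centre, 25 above its base; z up. May be absent. Pots in neighbouring cells (52 mm apart) leave 14 mm between them: close the gripper across the other way.
- pot3_centre (a point): Amber pot with a white lid, a cylinder of diameter 38 (lid 39) and height 50 mm, 70 g; point at its centre, 25 above its base; z up. May be absent. Pots in neighbouring cells (52 mm apart) leave 14 mm between them: close the gripper across the other way.
- pot4_centre (a point): Amber pot with a white lid, a cylinder of diameter 38 (lid 39) and height 50 mm, 70 g; point at its centre, 25 above its base; z up. May be absent. Pots in neighbouring cells (52 mm apart) leave 14 mm between them: close the gripper across the other way.
- syrup: Amber bottle, 60 mm across, 120 high; origin under its base. Bystander: leave alone.
- tape: Red tape dispenser 55 x 110 x 80 mm; origin under its base. Bystander: leave alone.
- scale: Orange counter scale 110 x 150 x 52 mm; origin under its base. Bystander: leave alone.

How it is judged:
On the way, in this order (a step that is already met when the one before it is completed fails the run):
1. the three inserts and the right filler block all lie home in the tray (x of s_rib in the frame of tray between 0.046 and 0.058 m and y of s_rib in the frame of tray between -0.006 and 0.006 m and z of s_rib in the frame of tray between 0.03 and 0.036 m and angle between each of s_rib, v_rib, i_rib, f_mid_rib's own z axis and vertical below 0.06 rad and angle between the x axis of each of s_rib, v_rib, i_rib and the x axis of tray, either way round below 0.08 rad and x of v_rib in the frame of tray between -0.084 and -0.072 m and y of v_rib in the frame of tray between 0.046 and 0.058 m and z of v_rib in the frame of tray between 0.03 and 0.036 m and x of i_rib in the frame of tray between -0.032 and -0.02 m and y of i_rib in the frame of tray between -0.058 and -0.046 m and z of i_rib in the frame of tray between 0.03 and 0.036 m and x of f_mid_rib in the frame of tray between 0.072 and 0.084 m and y of f_mid_rib in the frame of tray between 0.046 and 0.058 m and z of f_mid_rib in the frame of tray between 0.03 and 0.036 m and (angle between the x axis of f_mid_rib and the x axis of tray, either way round below 0.08 rad or angle between the x axis of f_mid_rib and the y axis of tray, either way round below 0.08 rad)), for 0.2 s.
2. every pot stands in a pocket ((distance between pot0_centre and s_pocket0 below 0.008 m or distance between pot0_centre and s_pocket1 below 0.008 m or distance between pot0_centre and v_pocket0 below 0.008 m or distance between pot0_centre and i_pocket0 below 0.008 m or distance between pot0_centre and i_pocket1 below 0.008 m) and angle between each of pot0_centre, pot1_centre, pot2_centre, pot3_centre, pot4_centre's own z axis and vertical below 0.1 rad and (distance between pot1_centre and s_pocket0 below 0.008 m or distance between pot1_centre and s_pocket1 below 0.008 m or distance between pot1_centre and v_pocket0 below 0.008 m or distance between pot1_centre and i_pocket0 below 0.008 m or distance between pot1_centre and i_pocket1 below 0.008 m) and (distance between pot2_centre and s_pocket0 below 0.008 m or distance between pot2_centre and s_pocket1 below 0.008 m or distance between pot2_centre and v_pocket0 below 0.008 m or distance between pot2_centre and i_pocket0 below 0.008 m or distance between pot2_centre and i_pocket1 below 0.008 m) and (distance between pot3_centre and s_pocket0 below 0.008 m or distance between pot3_centre and s_pocket1 below 0.008 m or distance between pot3_centre and v_pocket0 below 0.008 m or distance between pot3_centre and i_pocket0 below 0.008 m or distance between pot3_centre and i_pocket1 below 0.008 m) and (distance between pot4_centre and s_pocket0 below 0.008 m or distance between pot4_centre and s_pocket1 below 0.008 m or distance between pot4_centre and v_pocket0 below 0.008 m or distance between pot4_centre and i_pocket0 below 0.008 m or distance between pot4_centre and i_pocket1 below 0.008 m)), for 0.2 s.
At the end, for the whole second after the job is handed in: The three inserts and the middle-size filler lie flat in their places in the tray (within 6 mm, 0.08 rad, 3 mm in height), every pot stands upright within 8 mm of the seated place in a pocket, the other two fillers lie on the counter outside the tray, and all is at rest (all of step 1 and all of step 2 and height (world z) of each of f_small_rib, f_large_rib below 0.036 m and (x of f_small_rib in the frame of tray above 0.12 m or x of f_small_rib in the frame of tray below -0.12 m or y of f_small_rib in the frame of tray above 0.095 m or y of f_small_rib in the frame of tray below -0.095 m) and (x of f_large_rib in the frame of tray above 0.12 m or x of f_large_rib in the frame of tray below -0.12 m or y of f_large_rib in the frame of tray above 0.095 m or y of f_large_rib in the frame of tray below -0.095 m) and linear speed of each of insert_s, insert_v, insert_i, f_mid, pot0, pot1, pot2, pot3, pot4 below 0.02 m/s); the robot touches nothing.
It fails at once if the amber bottle is disturbed (moved more than 3 cm) (distance of syrup from where it was at the start of the episode above 0.03 m).
It fails at once if the tape dispenser is disturbed (moved more than 3 cm) (distance of tape from where it was at the start of the episode above 0.03 m).
It fails at once if the scale is disturbed (moved more than 3 cm) (distance of scale from where it was at the start of the episode above 0.03 m).
Of pot0, pot1, pot2, pot3, pot4 only 3 to 5 are there at a start; the rules pass over those that are not, and their reading is None.
At some moment in a run one of insert_s, insert_v, insert_i, f_mid may be knocked a few centimetres aside while the robot is not near it.
Once in a run the grip may slacken for a moment while it holds something.
It also fails if it takes over 210 s, if anything falls off the work surface, if the arm or the gripper's body presses on something with over 40 N, if the wrist force passes 120 N, or if a joint passes its speed limit or range.

### The arm

A 6-joint arm with a two-finger parallel gripper is mounted at the origin on the work surface. World frame = base frame: x ahead of the robot, y to its left, z up, the work surface at z = 0. Lengths are in m, angles in rad, forces in N, time in s.
With the tool pointing down it reaches from about 0.375 to 0.75 m from the base axis. Payload 9 kg.
Tool frame: the origin (TCP) lies at the very end of the fingers, on their centre line; the grasp point (between the pads) lies 19 mm behind it; z points along the fingers, y is the line along which they close (so a half turn about z gives the same grasp; the last joint's range is limited). The gripper opens to 85 mm and grips with 20 to 120 N. Pads are 22 mm wide; open, the fingers measure 114 mm over their backs; the gripper's body (76 mm by 85 mm) begins 54 mm behind the grasp point. The pads swing forward as they close: fully open they stand 13 mm farther back than shut.
Start: joints at [0.955, 0.104, 0.097, 1.564, 0, 1.353], TCP at [0.232, 0.553, 0.231] pointing down, gripper open.
Joint ranges: [-2.99, 2.99], [-0.84, 1.86], [-1.1, 1.16], [-1.84, 2.11], [-1.51, 1.56], [-3.14, 3.14]. Speed limits (rad/s): [2.22, 2.22, 2.57, 3.14, 3.14, 3.14].

### API

Orientations are given as a rotation vector (axis times angle).
In Python, from plant import bot, read_camera, nets gives the robot as it stands. The module is installed in compiled form; this text tells all that it offers.
- The arm moves only by the tool servo_tool, never from a script. Its arguments are lists of equal length, an entry for each row: "linear": the shift along the tool's x, y, z as a fraction of full scale, a list of three; "angular": the turn, a rotation vector about the tool's x, y, z as a fraction of full scale, a list of three. In form: {"linear": [[dx, dy, dz], ...], "angular": [[wx, wy, wz], ...]}. A call has 1 to 10 rows; each row shifts and turns the commanded pose from where the row before left it, along the tool's axes as they then stand; what a row does not reach is not made up. Full scale, the value 1, is 25 cm for a shift and 180 degrees for a turn. A row lasts 1/8 s, in which the tool goes at most 62.5 mm and 10.7 degrees, less where a joint would pass 70% of its speed; a pose out of reach is approached as far as the arm can. A call with a number of a shift or a turn outside -1 to 1 is refused whole. A call with a gripper value outside its range is refused whole. "fingers" is the closure, from -1 (fully open) to 1 (shut), set as the call begins (left out, the last holds). The fingers move at their own pace and stop on an object; "newtons" is the grip in N (left out, the last holds). Time passes only in rows, so rows that do not move let the fingers close. It gives the time, the measured TCP pose, the force, the opening and the grip force at its end, in the units of the state.
- bot.sense(): the state, without advancing time (a new reading comes with each control period).
- read_camera(name): name is "scene" or "top" or "wrist"; returns a dict with "image" (400x640x3 uint8, red, green, blue), "mtx" (3x3 intrinsics, pixels), "R" (3x3) and "t" (3): a world point X has camera coordinates R X + t. Camera axes: x right, y down, z forward; pixel columns grow to the right and rows downward; lengths in m; the calibration is good to about 2 mm. The wrist camera is an equidistant fisheye: a pixel r from the principal point sees the ray r / f radians off the axis. A picture is of the moment at which its call begins. There is no depth.
- bot.finish_job(): hands the job in; it is judged then, once.
Trained networks look in the newest picture that a camera, given by its name, has taken for a name from the list of things; names that differ only in an ending like _2 or _b are one class to them, and where a whole thing is asked for, a point or a joint stands for the part that bears it (a point fixed in the world has none). Each returns a list of dicts, best first, with "score" (0 to 1); they miss things now and then, are a little off and sometimes report something else, mostly with a low value. They report only what shows in the picture. A call takes as long as a camera call.
- nets.cut_out(thing, camera): "pixels" (400x640 bool, what is visible of it) and "position" ([column, row] in pixels, amid what is visible of it).
The state is a dict: "t": time; "joints": joint angles; "dq": joint speeds; "tau": joint torques, N m; "tcp_pos": TCP position; "eef_rot": TCP orientation; "force": force on the tool from outside, world axes, zero at the start; "wrist_torque": the same for the moment, N m; "finger_gap": opening from 0.0 (shut) to 1.0 (fully open); "gripper_force": force on a finger pad.
Only numpy, scipy, OpenCV 4.12 (cv2) and the standard library are available. Lean on these libraries where they do the work, as an engineer would, in place of code of your own. Each camera call takes 0.05 s, during which the arm holds its last target. There are 200 camera calls.

## Working session

There is one attempt and no reset: what is moved stays moved. The work goes in short steps, Python scripts to look and compute and a tool call to move; the robot and the scene stay as the last step left them, time stands still between calls to the robot, and variables do not carry over. Pictures are saved under pics/ and viewed, at most 14 in all, crops included, and the job is handed in when it is done.

Besides the shell and the picture viewer there is one more tool, called after "Emit:" as name(argument=value, ...), one argument or row to a line, values as JSON. servo_tool: Moves the arm, as the interface text tells. Its arguments: {"type":"object","properties":{"linear":{"type":"array","items":{"type":"array","items":{"type":"number","minimum":-1,"maximum":1}}},"angular":{"type":"array","items":{"type":"array","items":{"type":"number","minimum":-1,"maximum":1}}},"fingers":{"type":"number"},"newtons":{"type":"number"}},"required":["linear","angular"]}

```bash
mkdir -p pics; ls
python3 - <<'E'
from plant import bot, read_camera, nets
import cv2
s=bot.sense();print(s['t'],s['tcp_pos'],s['eef_rot'],s['finger_gap'],s['joints'])
for n in ['scene','top']:
    c=read_camera(n);cv2.imwrite(f'pics/{n}0.png',c['image'][:,:,::-1]);print(n,c['mtx'].tolist(),c['R'].tolist(),c['t'].tolist())
E
```

```text
pics
0.0 [0.23222563 0.55288909 0.2305041 ] [-6.20597820e-01 -3.07917555e+00  1.90995073e-03] 1.0027807507116835 [ 9.55333684e-01  1.04712777e-01  9.64505499e-02  1.56384824e+00
 -3.54648346e-05  1.35309846e+00]
scene [[435.00737088178215, 0.0, 317.68856746060715], [0.0, 435.00737088178215, 203.53966881954096], [0.0, 0.0, 1.0]] [[-0.7377286767343366, 0.674774080768462, -0.020888739715021403], [0.3934563034586645, 0.40460938264884677, -0.8255200692540201], [-0.5485877658063913, -0.6172286346205887, -0.5639860599447079]] [0.40543067033446206, -0.16478398449762366, 1.414407606726596]
top [[509.5322126189371, 0.0, 320.9645098536196], [0.0, 509.5322126189371, 199.55461554021292], [0.0, 0.0, 1.0]] [[0.02463756589193599, -0.9996800879971007, 0.0057194413214372904], [-0.9952043601150753, -0.025068210754489846, -0.09455086682581057], [0.09466399502907218, -0.003362509728956145, -0.9955036019891934]] [-0.021863143511905617, 0.5825098758928244, 1.365458864462503]
```

View pics/top0.png

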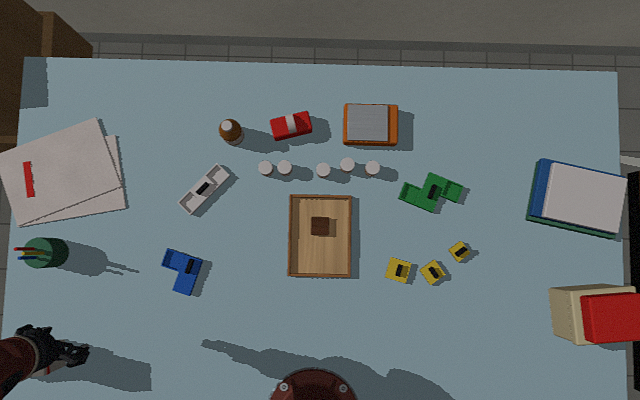

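View pics/scene0.png

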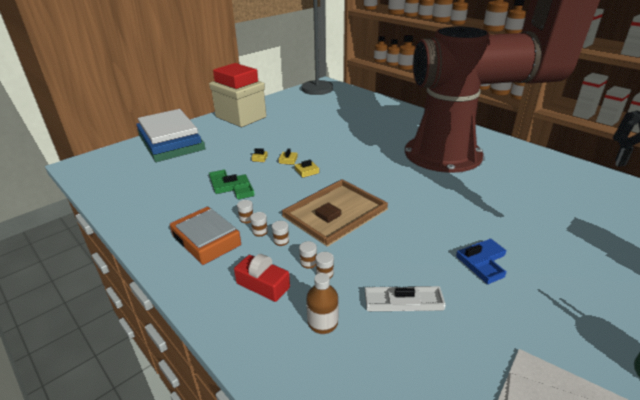

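The top view shows the tray at about (320,236), with the dark block at (320,226) on the far side. There are five pots along row ~167, green at (432,190), white at (205,189), blue at (184,270), and yellow blocks at (398,270), (432,271) and (459,251). The scene view agrees with this.

```bash
cat > h.py <<'E'
import numpy as np, cv2
from scipy.optimize import minimize
from scipy.spatial.transform import Rotation as Ro
from plant import bot, read_camera, nets
a=.05075 if 0 else None
def cell(cx,cy,h=26): return (cx-h,cy-h,cx+h,cy+h)
# outlines (mm) about rib, drawn in 1.25; unions of rectangles
def rects(cells,links):
    h=24.75; r=[(x-h,y-h,x+h,y+h) for x,y in cells]
    for i,j in links:
        A,B=r[i],r[j]; r.append((min(A[0],B[0]),min(A[1],B[1]),max(A[2],B[2]),max(A[3],B[3])))
    return r
SH={'s':rects([(-26,0),(26,0),(-26,52),(26,-52)],[(0,1),(0,2),(1,3)]),
 'v':rects([(0,0),(52,0),(0,-52)],[(0,1),(0,2)]),
 'i':rects([(0,0),(-52,0),(52,0)],[(0,1),(0,2)]),
 'f_small':[(-20.75,-20.75,20.75,20.75)],'f_mid':[(-24.75,)*2+(24.75,)*2],'f_large':[(-28.75,)*2+(28.75,)*2],
 'tray':[(-112,-86,112,86)]}
RIB={'s':(20,6),'v':(20,6),'i':(20,6),'f_small':(16,6),'f_mid':(16,6),'f_large':(16,6)}
def proj(c,X,name):
    P=X@c['R'].T+c['t']; m=c['mtx']
    if name=='wrist':
        r=np.hypot(P[:,0],P[:,1])+1e-12; th=np.arctan2(r,P[:,2])
        return np.c_[m[0,0]*th*P[:,0]/r+m[0,2], m[1,1]*th*P[:,1]/r+m[1,2]]
    return np.c_[m[0,0]*P[:,0]/P[:,2]+m[0,2], m[1,1]*P[:,1]/P[:,2]+m[1,2]]
def unproj(c,uv,z,name):
    m=c['mtx'];x=(uv[0]-m[0,2])/m[0,0];y=(uv[1]-m[1,2])/m[1,1]
    if name=='wrist':
        th=np.hypot(x,y);s=np.sinc(th/np.pi);d=np.array([x*s,y*s,np.cos(th)])
    else: d=np.array([x,y,1.])
    d=c['R'].T@d; o=-c['R'].T@c['t']; return o+d*(z-o[2])/d[2]
def box(r,z0,z1,p,n=5):
    t=np.linspace(0,1,n); x0,y0,x1,y1=np.array(r)/1e3
    e=np.concatenate([np.c_[x0+(x1-x0)*t,t*0+y0],np.c_[x0+(x1-x0)*t,t*0+y1],np.c_[t*0+x0,y0+(y1-y0)*t],np.c_[t*0+x1,y0+(y1-y0)*t]])
    c,s=np.cos(p[2]),np.sin(p[2]); w=e@np.array([[c,s],[-s,c]])+p[:2]
    return np.concatenate([np.c_[w,w[:,0]*0+z0],np.c_[w,w[:,0]*0+z1]])
def render(c,name,thing,p,z=0,k=8):
    M=np.zeros((400,640),np.uint8)
    parts=[(r,z,z+(.022 if thing=='tray' else .020)) for r in SH[thing]]
    if thing in RIB: a,b=RIB[thing]; parts.append(((-a,-b,a,b),z+.02,z+.038))
    for r,z0,z1 in parts:
        h=cv2.convexHull(proj(c,box(r,z0,z1,p),name).astype(np.float32))[:,0]
        T=np.zeros_like(M);cv2.fillConvexPoly(T,np.round(h*256).astype(np.int32),255,cv2.LINE_AA,8);M=np.maximum(M,T)
    return M/255.
def fit(c,name,thing,mask,p0,z=0,yaws=(0,)):
    m=cv2.GaussianBlur(mask.astype(np.float32),(0,0),1.0)
    def cost(p): return ((cv2.GaussianBlur(render(c,name,thing,p,z).astype(np.float32),(0,0),1.0)-m)**2).sum()/max(mask.sum(),1)
    best=None
    for y in yaws:
        q=np.array([p0[0],p0[1],y+(p0[2] if len(p0)>2 else 0)])
        S=np.array([q]+[q+d for d in ([.008,0,0],[0,.008,0],[0,0,.15])])
        r=minimize(cost,q,method='Nelder-Mead',options=dict(initial_simplex=S,xatol=1e-4,fatol=1e-6,maxiter=200))
        if best is None or r.fun<best.fun: best=r
    return best.x,best.fun
def yawR(psi): return Ro.from_euler('z',psi)*Ro.from_matrix(np.diag([1.,-1,-1]))
def toolyaw(s=None):
    s=s or bot.sense(); x=Ro.from_rotvec(s['eef_rot']).as_matrix()[:,0]; return np.arctan2(x[1],x[0])
def go(target,psi_deg,start=None,dmax=.035,amax=8.,lin=None):
    """print rows from the current pose (or start=(pos,psi_deg)) to target pos, yaw; psi chosen mod 180 nearest q6-safe"""
    s=bot.sense()
    if start is None: p=s['tcp_pos'];R=Ro.from_rotvec(s['eef_rot'])
    else: p=np.array(start[0]);R=yawR(np.radians(start[1]))
    Rt=yawR(np.radians(psi_deg)); t=np.array(target)
    w=(R.inv()*Rt).as_rotvec(); n=int(np.ceil(max(np.linalg.norm(t-p)/dmax,np.degrees(np.linalg.norm(w))/amax,1)))
    L=[];A=[];d=(t-p)/n
    for k in range(n):
        Rk=R*Ro.from_rotvec(w*k/n); L.append((Rk.inv().apply(d)/.25).round(3).tolist()); A.append((w/n/np.pi).round(4).tolist())
    for k in range(0,n,10): print('L',L[k:k+10],'\nA',A[k:k+10])
def pickyaw(psi,s=None):
    s=s or bot.sense(); cur=np.degrees(toolyaw(s)); c=[psi+180*k for k in range(-4,5)]
    return min(c,key=lambda v:abs(v-cur))
E
cat > m1.py <<'E'
from h import *
import json
out={}
c=read_camera('top')
ths=['tray','s_rib','v_rib','i_rib','f_small_rib','f_mid_rib','f_large_rib','pot0_centre']
for th in ths:
    ds=nets.cut_out(th,'top')
    for d in ds:
        if d['score']<.2: continue
        print(th,round(d['score'],2),np.round(d['position'],1),int(d['pixels'].sum()))
    d=ds[0]
    if th.startswith('pot'):
        out['pots']=[unproj(c,d['position'],.04,'top')[:2].tolist() for d in ds if d['score']>.3]; continue
    n=th.replace('_rib','')
    p0=unproj(c,d['position'],.015,'top')[:2]
    if n=='tray': ys=[np.pi-.1,np.pi+.1]
    else: ys=np.radians(np.arange(0,360,30)) if n in 'sv' else np.radians(np.arange(0,180,30))
    x,f=fit(c,'top',n,d['pixels'],p0,0,ys); out[n]=x.tolist(); print('   ',n,x.round(4),np.degrees(x[2]).round(1),round(f,3))
print(np.round(out['pots'],3)); json.dump(out,open('m.json','w'))
E
python3 m1.py
```

```text
tray 0.84 [317.1 230.4] 5143
    tray [ 0.4862 -0.0038  3.1437] 180.1 0.013
s_rib 0.97 [426.4 193.1] 1436
s_rib 0.69 [231.9 133.6] 481
    s [ 0.6137 -0.3084  2.7672] 158.5 0.019
v_rib 0.88 [183.5 267. ] 1124
v_rib 0.74 [395.4 268.6] 454
    v [0.3947 0.3462 2.8493] 163.3 0.02
i_rib 0.78 [203.5 188.9] 1113
i_rib 0.72 [181.8 269.7] 1137
    i [0.6073 0.3194 2.3889] 136.9 0.012
f_small_rib 0.76 [458.7 252.4] 250
    f_small [ 0.4531 -0.3879  0.6521] 37.4 0.069Traceback (most recent call last):
  File "m1.py", line 11, in <module>
    d=ds[0]
      ~~^^^
IndexError: list index out of range
```

```bash
cat > m2.py <<'E'
from h import *
import json
c=read_camera('top'); hsv=cv2.cvtColor(c['image'],cv2.COLOR_RGB2HSV)
Y=cv2.inRange(hsv,(22,110,60),(36,255,255)); Y[:230]=0;Y[300:]=0;Y[:,:370]=0;Y[:,480:]=0
Yc=cv2.morphologyEx(Y,cv2.MORPH_CLOSE,np.ones((7,7)))
n,lab,st,ce=cv2.connectedComponentsWithStats(Yc)
for k in range(1,n):
    if st[k,4]<80: continue
    m=lab==k; g=hsv[:,:,2].astype(int)
    dark=m&(Y==0); v,u=np.nonzero(dark)
    W=np.array([unproj(c,(a,b),.035,'top')[:2] for a,b in zip(u,v)])
    w,V=np.linalg.eigh(np.cov(W.T)); ang=np.arctan2(V[1,1],V[0,1])
    p0=unproj(c,ce[k],.015,'top')[:2]
    for t in('f_small','f_mid','f_large'):
        x,f=fit(c,'top',t,m,p0,0,[ang]); print(t,x.round(4),np.degrees(x[2]).round(1),round(f,3))
    print(ce[k].round(1),st[k,4],'rib',W.mean(0).round(4),np.degrees(ang).round(1))
for nm in ['pot0_centre','pot1_centre','pot3_centre']:
    ds=nets.cut_out(nm,'top'); print([(round(d['score'],2),np.round(d['position'],1).tolist(),unproj(c,d['position'],.04,'top')[:2].round(3).tolist()) for d in ds])
ds=nets.cut_out('f_mid_rib','top');print([(round(d['score'],2),np.round(d['position'],1).tolist()) for d in ds])
I=cv2.resize(c['image'][140:310,140:490],None,fx=2.2,fy=2.2,interpolation=cv2.INTER_CUBIC);cv2.imwrite('pics/crop1.png',I[:,:,::-1])
E
python3 m2.py
```

```text
f_small [ 0.4522 -0.3894  2.1935] 125.7 0.066
f_mid [ 0.4519 -0.3896  2.2441] 128.6 0.388
f_large [ 0.4533 -0.3863  2.3156] 132.7 0.855
[458.8 251. ] 251 rib [ 0.4514 -0.3866] 125.6
f_small [ 0.3971 -0.2226  2.8543] 163.5 0.176
f_mid [ 0.3973 -0.2223  2.8652] 164.2 0.019
f_large [ 0.3971 -0.2221  2.8851] 165.3 0.04
[397.8 269.7] 456 rib [ 0.3982 -0.2205] 176.0
f_small [ 0.3939 -0.3155 -2.5042] -143.5 0.024
f_mid [ 0.3941 -0.3155 -2.4886] -142.6 0.043
f_large [ 0.3944 -0.315  -2.4481] -140.3 0.296
[432.  271.8] 356 rib [ 0.3938 -0.3142] -141.4
[(0.64, [369.3, 168.1], [0.671, -0.137])]
[(0.49, [345.4, 164.4], [0.68, -0.072])]
[(0.56, [429.7, 193.0], [0.607, -0.302]), (0.52, [279.3, 163.5], [0.678, 0.109])]
[(0.77, [431.3, 272.4])]
```

View pics/crop1.png

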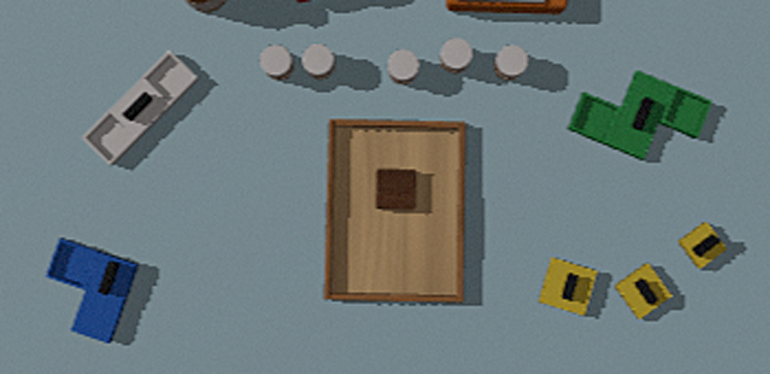

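The crop confirms the yaws, and that the middle yellow block (640,292 in the crop) is the mid filler. Blue is nearest the arm, so I'll start there.

```bash
python3 -c "
from h import *
go([.395,.346,.17],163.3)"
```

```text
L [[-0.115, -0.064, 0.031], [-0.114, -0.066, 0.031], [-0.113, -0.067, 0.031], [-0.112, -0.069, 0.031], [-0.112, -0.07, 0.031], [-0.111, -0.072, 0.031], [-0.11, -0.073, 0.031], [-0.109, -0.074, 0.031]] 
A [[0.0, 0.0, -0.0042], [0.0, 0.0, -0.0042], [0.0, 0.0, -0.0042], [0.0, 0.0, -0.0042], [0.0, 0.0, -0.0042], [0.0, 0.0, -0.0042], [0.0, 0.0, -0.0042], [0.0, 0.0, -0.0042]]
```

Emit:
servo_tool(
  linear=[
    [-0.115,-0.064,0.031],
    [-0.114,-0.066,0.031],
    [-0.113,-0.067,0.031],
    [-0.112,-0.069,0.031],
    [-0.112,-0.07,0.031],
    [-0.111,-0.072,0.031],
    [-0.11,-0.073,0.031],
    [-0.109,-0.074,0.031],
    [0,0,0],
    [0,0,0],
  ],
  angular=[
    [0,0,-0.0042],
    [0,0,-0.0042],
    [0,0,-0.0042],
    [0,0,-0.0042],
    [0,0,-0.0042],
    [0,0,-0.0042],
    [0,0,-0.0042],
    [0,0,-0.0042],
    [0,0,0],
    [0,0,0],
  ],
  fingers=0.0,
  newtons=40,
)

```text
t: 1.95
tcp_pos: [0.3949, 0.346, 0.1696]
eef_rot: [0.458, 3.108, 0.001]
force: [0.3, -0.5, 0.2]
finger_gap: 0.499
gripper_force: 0.0
```

```bash
cat >> h.py <<'E'
def wfit(thing,p0,z=0,save=None,cls=None,yaws=(0,)):
    c=read_camera('wrist'); ds=nets.cut_out(cls or thing+'_rib','wrist')
    q=proj(c,np.array([[p0[0],p0[1],z+.02]]),'wrist')[0]
    print('exp px',q.round(0),[(round(d['score'],2),np.round(d['position']).tolist(),int(d['pixels'].sum())) for d in ds])
    if save: cv2.imwrite(save,c['image'][:,:,::-1])
    if not ds: return None
    d=min(ds,key=lambda d:np.hypot(*(np.array(d['position'])-q))-60*d['score'])
    x,f=fit(c,'wrist',thing,d['pixels'],p0,z,yaws); s=bot.sense()
    R=Ro.from_rotvec(s['eef_rot']); e=R.inv().apply(np.r_[x[:2],s['tcp_pos'][2]]-s['tcp_pos'])*1e3
    print(thing,x[:2].round(4),np.degrees(x[2]).round(2),'cost',round(f,3),'tool-frame mm',e[:2].round(1))
    return x
E
python3 - <<'E'
from h import *
import json
m=json.load(open('m.json')) if 0 else {}
c=read_camera('wrist'); s=bot.sense(); R=Ro.from_rotvec(s['eef_rot']).as_matrix()
print('cam in tool',R.T@(-c['R'].T@c['t']-s['tcp_pos']),'axis',R.T@c['R'][2], 'imx',R.T@c['R'][0],c['mtx'][0])
wfit('v',[.3947,.3462,2.8493],save='pics/w1.png')
E
```

```text
cam in tool [ 8.11304438e-02  2.99785107e-05 -1.43728206e-01] axis [-3.18672465e-01  1.75175248e-04  9.47864879e-01] imx [-1.10394339e-03  9.99999236e-01 -5.55956325e-04] [309.70691629   0.         325.22610414]
exp px [325. 181.] [(0.56, [335.0, 166.0], 7901)]
v [0.394  0.3422] 162.66 cost 0.012 tool-frame mm [-0.6 -4.2]
```

View pics/w1.png

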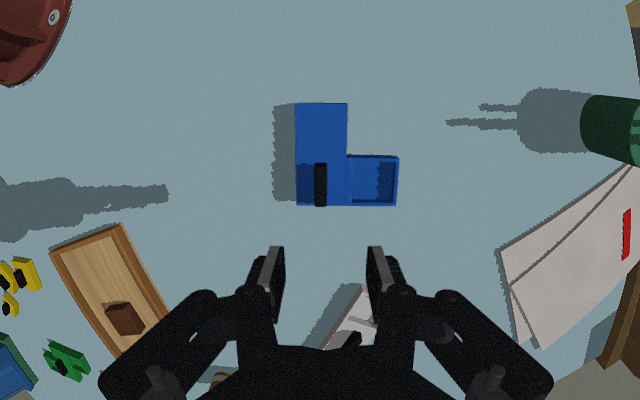

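The wrist image shows the blue insert clearly, with its rib at (321,184) and the fit agreeing. Next I descend and grip it.

```bash
python3 -c "
from h import *
go([.394,.3422,.0235],162.66,dmax=.03)"
```

```text
L [[-0.0, -0.003, 0.117], [-0.0, -0.003, 0.117], [-0.0, -0.003, 0.117], [-0.0, -0.003, 0.117], [-0.001, -0.003, 0.117]] 
A [[0.0, 0.0, 0.0007], [0.0, 0.0, 0.0007], [0.0, 0.0, 0.0007], [0.0, 0.0, 0.0007], [0.0, 0.0, 0.0007]]
```

Emit:
servo_tool(
  linear=[
    [0,-0.003,0.117],
    [0,-0.003,0.117],
    [0,-0.003,0.117],
    [0,-0.003,0.117],
    [-0.001,-0.003,0.117],
    [0,0,0],
  ],
  angular=[
    [0,0,0.0007],
    [0,0,0.0007],
    [0,0,0.0007],
    [0,0,0.0007],
    [0,0,0.0007],
    [0,0,0],
  ],
)

```text
t: 2.85
tcp_pos: [0.3921, 0.3417, 0.0212]
eef_rot: [-0.473, -3.103, 0.003]
force: [-0.3, 0.0, 0.5]
finger_gap: 0.499
gripper_force: 0.0
```

Emit:
servo_tool(
  linear=[
    [0,0,0],
    [0,0,0],
    [0,0,0],
    [0,0,0],
    [0,0,0],
    [0,0,0],
  ],
  angular=[
    [0,0,0],
    [0,0,0],
    [0,0,0],
    [0,0,0],
    [0,0,0],
    [0,0,0],
  ],
  fingers=1,
  newtons=60,
)

```text
t: 3.6
tcp_pos: [0.3953, 0.3428, 0.025]
eef_rot: [0.474, 3.103, 0.003]
force: [-1.4, -0.3, 7.2]
finger_gap: 0.119
gripper_force: 60.5
```

```bash
python3 -c "
from h import *
go([.395,.343,.13],162.66,dmax=.036)
go([.62,-.05,.25],180.1,start=([.395,.343,.13],162.66),dmax=.048)"
```

```text
L [[0.0, 0.001, -0.14], [0.0, 0.0, -0.14], [0.0, 0.0, -0.14]] 
A [[0.0002, 0.0002, -0.0], [0.0002, 0.0002, -0.0], [0.0002, 0.0002, -0.0]]
L [[-0.133, -0.123, -0.048], [-0.129, -0.127, -0.048], [-0.125, -0.131, -0.048], [-0.121, -0.135, -0.048], [-0.117, -0.138, -0.048], [-0.113, -0.142, -0.048], [-0.108, -0.145, -0.048], [-0.104, -0.149, -0.048], [-0.099, -0.152, -0.048], [-0.094, -0.155, -0.048]] 
A [[0.0, 0.0, -0.0097], [0.0, 0.0, -0.0097], [0.0, 0.0, -0.0097], [0.0, 0.0, -0.0097], [0.0, 0.0, -0.0097], [0.0, 0.0, -0.0097], [0.0, 0.0, -0.0097], [0.0, 0.0, -0.0097], [0.0, 0.0, -0.0097], [0.0, 0.0, -0.0097]]
```

Emit:
servo_tool(
  linear=[
    [0,0,-0.14],
    [0,0,-0.14],
    [0,0,-0.14],
    [0,0,0],
  ],
  angular=[
    [0,0,0],
    [0,0,0],
    [0,0,0],
    [0,0,0],
  ],
)

```text
t: 4.1
tcp_pos: [0.3961, 0.343, 0.1317]
eef_rot: [0.474, 3.101, 0.006]
force: [1.1, -0.6, -1.9]
finger_gap: 0.123
gripper_force: 59.6
```

Emit:
servo_tool(
  linear=[
    [-0.133,-0.123,-0.048],
    [-0.129,-0.127,-0.048],
    [-0.125,-0.131,-0.048],
    [-0.121,-0.135,-0.048],
    [-0.117,-0.138,-0.048],
    [-0.113,-0.142,-0.048],
    [-0.108,-0.145,-0.048],
    [-0.104,-0.149,-0.048],
    [-0.099,-0.152,-0.048],
    [-0.094,-0.155,-0.048],
  ],
  angular=[
    [0,0,-0.0097],
    [0,0,-0.0097],
    [0,0,-0.0097],
    [0,0,-0.0097],
    [0,0,-0.0097],
    [0,0,-0.0097],
    [0,0,-0.0097],
    [0,0,-0.0097],
    [0,0,-0.0097],
    [0,0,-0.0097],
  ],
)

```text
t: 5.35
tcp_pos: [0.6195, -0.0525, 0.2474]
eef_rot: [0.004, -3.141, -0.001]
force: [-0.1, 0.6, -0.4]
finger_gap: 0.118
gripper_force: 64.1
```

Emit:
servo_tool(
  linear=[
    [0,0,0],
    [0,0,0],
    [0,0,0],
  ],
  angular=[
    [0,0,0],
    [0,0,0],
    [0,0,0],
  ],
)

```text
t: 5.72
tcp_pos: [0.6186, -0.0501, 0.2476]
eef_rot: [0.004, -3.141, -0.001]
force: [-0.1, -0.1, -0.8]
finger_gap: 0.12
gripper_force: 64.2
```

Run:
```python
from h import *
s=bot.sense(); print(s['tcp_pos'],np.degrees(toolyaw(s)),s['finger_gap'],s['joints'].round(2) if hasattr(s['joints'],'round') else s['joints'])
x=wfit('v',[s['tcp_pos'][0],s['tcp_pos'][1],toolyaw(s)],z=s['tcp_pos'][2]-.0235,save='pics/w2.png')
t=wfit('tray',[.4862,-.0038,3.1437],cls='tray')
```

```text
[ 0.61863839 -0.05011857  0.24757999] -179.8595955613598 0.11998914262768717 [-0.29  0.17  0.2   1.6   0.   -0.29]
exp px [325. 254.] [(0.94, [346.0, 210.0], 23285), (0.5, [519.0, 268.0], 2353)]
v [ 0.6171 -0.0501] -179.84 cost 0.115 tool-frame mm [1.6 0.1]
exp px [365.  56.] [(0.83, [370.0, 63.0], 17178)]
tray [ 0.4328 -0.0052] 178.33 cost 0.124 tool-frame mm [186.   45.7]
```

View pics/w2.png

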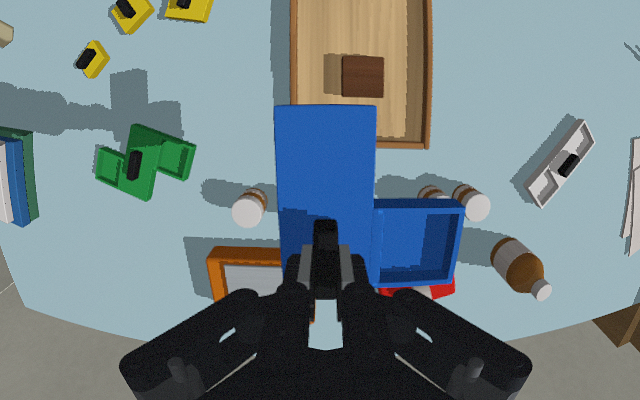

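```bash
python3 - <<'E'
s=open('h.py').read()
s=s.replace("z=0,yaws=(0,)):\n    m=cv2","z=0,yaws=(0,),ign=None):\n    w=1. if ign is None else (1-cv2.dilate(ign.astype(np.uint8),np.ones((9,9))))\n    m=cv2")
s=s.replace("(0,0),1.0)-m)**2).sum()","(0,0),1.0)-m)**2*w).sum()")
s+='''
def held(thing,zoff=.0235,zfoot=0,tray0=(.4862,-.0038,3.1437)):
    """pose of the held thing in the tool frame and of the tray, one wrist picture"""
    c=read_camera('wrist'); s=bot.sense(); p=s['tcp_pos']; R=Ro.from_rotvec(s['eef_rot'])
    yaw=toolyaw(s); hsv=cv2.cvtColor(c['image'],cv2.COLOR_RGB2HSV)
    dark=(hsv[:,:,2]<60); dark[:180]=False
    grip=cv2.morphologyEx(dark.astype(np.uint8),cv2.MORPH_CLOSE,np.ones((25,25)))>0
    H=None;out={}
    ds=nets.cut_out(thing+'_rib','wrist')
    ds=[d for d in ds if d['pixels'].sum()>4000]
    if ds:
        H=ds[0]['pixels']; r=[]
        for dy in ((0,np.pi) if thing in 'v' else (0,)):
            r.append(fit(c,'wrist',thing,H,[p[0],p[1],yaw+dy],p[2]-zoff,ign=grip))
        x,f=min(r,key=lambda a:a[1]); e=R.inv().apply(np.r_[x[:2],p[2]]-p)*1e3
        print('held: tool mm',e[:2].round(2),'dyaw',(np.degrees(x[2]-yaw+np.pi)%360-180).round(2),'cost',round(f,3),ds[0]['score']); out['held']=x
    dt=nets.cut_out('tray','wrist')
    if dt:
        I=grip|(H if H is not None else grip)
        best=fit(c,'wrist','tray',dt[0]['pixels'],tray0,zfoot,ign=I)
        print('tray',best[0].round(4),np.degrees(best[0][2]).round(2),round(best[1],4)); out['tray']=best[0]
    return out
'''
open('h.py','w').write(s)
E
python3 -c "
from h import *
held('v')"
```

```text
held: tool mm [0.76 0.07] dyaw -0.07 cost 0.01 0.64
tray [ 0.4828 -0.0064  3.1363] 179.7 0.0018
```

```bash
python3 -c "
from h import *
go([.561,-.0588,.11],179.8,dmax=.035)"
```

```text
L [[0.047, -0.006, 0.111], [0.046, -0.006, 0.111], [0.046, -0.006, 0.111], [0.046, -0.006, 0.111], [0.046, -0.006, 0.111]] 
A [[0.0, 0.0, 0.0003], [0.0, 0.0, 0.0003], [0.0, 0.0, 0.0003], [0.0, 0.0, 0.0003], [0.0, 0.0, 0.0003]]
```

Emit:
servo_tool(
  linear=[
    [0.047,-0.006,0.111],
    [0.046,-0.006,0.111],
    [0.046,-0.006,0.111],
    [0.046,-0.006,0.111],
    [0.046,-0.006,0.111],
    [0,0,0],
    [0,0,0],
  ],
  angular=[
    [0,0,0.0003],
    [0,0,0.0003],
    [0,0,0.0003],
    [0,0,0.0003],
    [0,0,0.0003],
    [0,0,0],
    [0,0,0],
  ],
)

```text
t: 6.95
tcp_pos: [0.5623, -0.0588, 0.1107]
eef_rot: [0.005, 3.14, -0.001]
force: [0.2, -0.3, -0.9]
finger_gap: 0.118
gripper_force: 64.1
```

```bash
python3 -c "
from h import *
s=bot.sense();print(s['tcp_pos'],np.degrees(toolyaw(s)))
held('v',tray0=(.4828,-.0064,3.1363))
c=read_camera('wrist');cv2.imwrite('pics/w3.png',c['image'][:,:,::-1])"
```

```text
[ 0.56230423 -0.05884917  0.1107198 ] 179.81473428331947
held: tool mm [1.1  0.02] dyaw -0.13 cost 0.012 0.76
tray [ 0.4841 -0.0064  3.1432] 180.09 0.0009
```

View pics/w3.png

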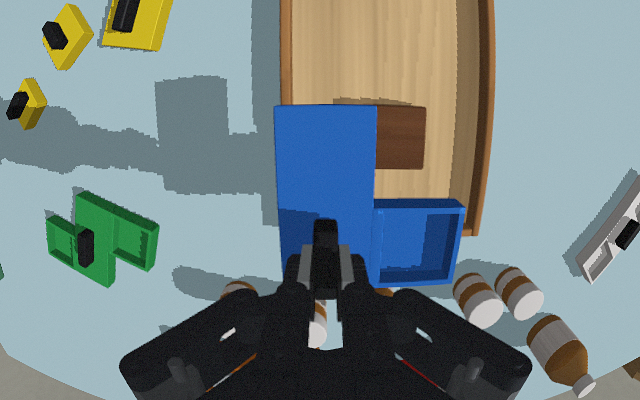

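The picture shows the blue insert above its corner, tray walls at columns 285 and 490. I'll nudge by under 1 mm and descend slowly with force checks.

Emit:
servo_tool(
  linear=[
    [-0.003,0.0015,0.1],
    [0,0,0.1],
    [0,0,0.064],
    [0,0,0.012],
    [0,0,0.012],
    [0,0,0.012],
    [0,0,0],
  ],
  angular=[
    [0,0,-0.001],
    [0,0,0],
    [0,0,0],
    [0,0,0],
    [0,0,0],
    [0,0,0],
    [0,0,0],
  ],
)

```text
t: 8.02
tcp_pos: [0.5623, -0.0583, 0.0345]
eef_rot: [0.0, 3.141, -0.0]
force: [-0.9, 0.5, -1.1]
finger_gap: 0.12
gripper_force: 64.2
```

Emit:
servo_tool(
  linear=[
    [0,0,0.012],
    [0,0,0.012],
    [0,0,0.006],
    [0,0,0],
  ],
  angular=[
    [0,0,0],
    [0,0,0],
    [0,0,0],
    [0,0,0],
  ],
)

```text
t: 8.52
tcp_pos: [0.5624, -0.0584, 0.0289]
eef_rot: [-0.0, 3.141, -0.001]
force: [-8.4, 1.9, 17.8]
finger_gap: 0.121
gripper_force: 66.8
```

```bash
python3 -c "
from h import *
go([.607,.316,.17],136.9,start=([.5624,-.0584,.15],180.),dmax=.05)"
```

```text
L [[-0.022, 0.187, -0.01], [-0.005, 0.188, -0.01], [0.013, 0.188, -0.01], [0.031, 0.186, -0.01], [0.048, 0.182, -0.01], [0.065, 0.177, -0.01], [0.081, 0.17, -0.01], [0.097, 0.162, -0.01]] 
A [[0.0, 0.0, 0.0299], [0.0, 0.0, 0.0299], [0.0, 0.0, 0.0299], [0.0, 0.0, 0.0299], [0.0, 0.0, 0.0299], [0.0, 0.0, 0.0299], [0.0, 0.0, 0.0299], [0.0, 0.0, 0.0299]]
```

Emit:
servo_tool(
  linear=[
    [0,0,0],
    [0,0,0],
    [0,0,0],
    [0,0,-0.08],
    [0,0,-0.2],
    [0,0,-0.2],
  ],
  angular=[
    [0,0,0],
    [0,0,0],
    [0,0,0],
    [0,0,0],
    [0,0,0],
    [0,0,0],
  ],
  fingers=0.1,
)

```text
t: 9.28
tcp_pos: [0.562, -0.0582, 0.1494]
eef_rot: [0.0, 3.141, -0.0]
force: [0.8, 0.1, 0.3]
finger_gap: 0.449
gripper_force: 0.0
```

Emit:
servo_tool(
  linear=[
    [-0.022,0.187,-0.01],
    [-0.005,0.188,-0.01],
    [0.013,0.188,-0.01],
    [0.031,0.186,-0.01],
    [0.048,0.182,-0.01],
    [0.065,0.177,-0.01],
    [0.081,0.17,-0.01],
    [0.097,0.162,-0.01],
    [0,0,0],
    [0,0,0],
  ],
  angular=[
    [0,0,0.03],
    [0,0,0.03],
    [0,0,0.03],
    [0,0,0.03],
    [0,0,0.03],
    [0,0,0.03],
    [0,0,0.03],
    [0,0,0.03],
    [0,0,0],
    [0,0,0],
  ],
  fingers=0,
)

```text
t: 10.52
tcp_pos: [0.6071, 0.3157, 0.1677]
eef_rot: [1.155, 2.921, 0.0]
force: [0.1, -0.7, 0.5]
finger_gap: 0.503
gripper_force: 0.0
```

```bash
python3 -c "
from h import *
x=wfit('i',[.607,.316,2.389]); 
go([x[0],x[1],.0245],np.degrees(x[2]),dmax=.03)"
```

```text
exp px [325. 182.] [(0.8, [326.0, 174.0], 7465)]
i [0.6052 0.3163] 137.24 cost 0.016 tool-frame mm [ 2.5 -0.4]
L [[0.002, -0.0, 0.114], [0.002, -0.0, 0.114], [0.002, -0.0, 0.114], [0.002, -0.0, 0.114], [0.002, -0.0, 0.114]] 
A [[0.0, 0.0, -0.0005], [0.0, 0.0, -0.0005], [0.0, 0.0, -0.0005], [0.0, 0.0, -0.0005], [0.0, 0.0, -0.0005]]
```

Emit:
servo_tool(
  linear=[
    [0.002,0,0.114],
    [0.002,0,0.114],
    [0.002,0,0.114],
    [0.001,0,0.114],
    [0,0,0.114],
    [0,0,0],
  ],
  angular=[
    [0,0,-0.0005],
    [0,0,-0.0005],
    [0,0,-0.0005],
    [0,0,-0.0005],
    [0,0,-0.0005],
    [0,0,0],
  ],
)

```text
t: 11.38
tcp_pos: [0.604, 0.3154, 0.0221]
eef_rot: [-1.145, -2.922, 0.004]
force: [0.0, 0.1, -0.2]
finger_gap: 0.5
gripper_force: 0.0
```

Emit:
servo_tool(
  linear=[
    [0,0,0],
    [0,0,0],
    [0,0,0],
    [0,0,0],
    [0,0,-0.08],
    [0,0,-0.16],
    [0,0,-0.16],
    [0,0,0],
  ],
  angular=[
    [0,0,0],
    [0,0,0],
    [0,0,0],
    [0,0,0],
    [0,0,0],
    [0,0,0],
    [0,0,0],
    [0,0,0],
  ],
  fingers=1,
)

```text
t: 12.38
tcp_pos: [0.6082, 0.3179, 0.1304]
eef_rot: [1.143, 2.92, 0.008]
force: [0.1, -0.1, -2.3]
finger_gap: 0.119
gripper_force: 59.9
```

```bash
python3 -c "
from h import *
go([.511,.0456,.13],180.,dmax=.045)"
```

```text
L [[-0.065, -0.152, -0.001], [-0.048, -0.158, -0.001], [-0.031, -0.162, -0.0], [-0.014, -0.165, -0.0], [0.004, -0.165, -0.0], [0.021, -0.164, -0.0], [0.039, -0.161, 0.0]] 
A [[0.0002, 0.0003, -0.0339], [0.0002, 0.0003, -0.0339], [0.0002, 0.0003, -0.0339], [0.0002, 0.0003, -0.0339], [0.0002, 0.0003, -0.0339], [0.0002, 0.0003, -0.0339], [0.0002, 0.0003, -0.0339]]
```

Emit:
servo_tool(
  linear=[
    [-0.065,-0.152,0],
    [-0.048,-0.158,0],
    [-0.031,-0.162,0],
    [-0.014,-0.165,0],
    [0.004,-0.165,0],
    [0.021,-0.164,0],
    [0.039,-0.161,0],
    [0,0,0],
    [0,0,0],
    [0,0,0],
  ],
  angular=[
    [0.0002,0.0003,-0.0339],
    [0.0002,0.0003,-0.0339],
    [0.0002,0.0003,-0.0339],
    [0.0002,0.0003,-0.0339],
    [0.0002,0.0003,-0.0339],
    [0.0002,0.0003,-0.0339],
    [0.0002,0.0003,-0.0339],
    [0,0,0],
    [0,0,0],
    [0,0,0],
  ],
)

```text
t: 13.62
tcp_pos: [0.5085, 0.0455, 0.1247]
eef_rot: [-0.0, -3.134, 0.002]
force: [-0.8, -0.0, -1.4]
finger_gap: 0.119
gripper_force: 59.9
```

```bash
cat >> h.py <<'E'
TR=np.array([.484,-.0064,np.pi])
def corr(thing,tx,ty,zoff=.025,tray=None,**k):
    s=bot.sense(); print('tcp',s['tcp_pos'].round(4),'yaw',np.degrees(toolyaw(s)).round(2),'gap',round(s['finger_gap'],3))
    o=held(thing,zoff,tray0=TR,**k)
    for T in [o.get('tray'),TR]:
        if T is None or 'held' not in o: continue
        c,sn=np.cos(T[2]),np.sin(T[2]); t=T[:2]+np.array([c*tx-sn*ty,sn*tx+c*ty])/1e3
        d=t-o['held'][:2]; R=Ro.from_rotvec(s['eef_rot']); e=R.inv().apply([d[0],d[1],0])
        w=(np.degrees(T[2]-o['held'][2])+45)%90-45
        print('shift in tool mm',(e[:2]*1e3).round(2),'units',(e[:2]*4).round(4),'turn world deg',w.round(2),'ang units',(-w/180).round(4))
    return o
E
python3 -c "
from h import *
corr('i',-26,-52)"
```

```text
tcp [0.5085 0.0455 0.1247] yaw 179.99 gap 0.119
held: tool mm [ 0.54 -0.08] dyaw -0.13 cost 0.01 0.78
tray [ 0.4852 -0.0061  3.1452] 180.21 0.2021
shift in tool mm [-3.09  0.58] units [-0.0124  0.0023] turn world deg 0.33 ang units -0.0018
shift in tool mm [-2.06  0.2 ] units [-0.0082  0.0008] turn world deg 0.12 ang units -0.0007
```

```bash
python3 - <<'E'
s=open('h.py').read()
s=s.replace("I=grip|(H if H is not None else grip)","I=grip|(H if H is not None else grip)\n        col=(hsv[:,:,1]>150)&(hsv[:,:,0]>20)&(hsv[:,:,0]<135); blk=np.zeros_like(col)\n        for nn in ('v_rib','i_rib','s_rib'):\n            for d in nets.cut_out(nn,'wrist')[:1]: blk|=d['pixels']\n        I=I|cv2.dilate((col|blk).astype(np.uint8),np.ones((7,7))).astype(bool)")
open('h.py','w').write(s)
E
python3 -c "
from h import *
corr('i',-26,-52)
c=read_camera('wrist');cv2.imwrite('pics/w4.png',c['image'][:,:,::-1])"
```

```text
tcp [0.5084 0.0453 0.1246] yaw -179.99 gap 0.117
held: tool mm [0.59 0.1 ] dyaw -0.15 cost 0.007 0.91
tray [ 0.4855 -0.0062  3.1435] 180.11 0.0036
shift in tool mm [-3.6   0.48] units [-0.0144  0.0019] turn world deg 0.26 ang units -0.0014
shift in tool mm [-2.2   0.24] units [-0.0088  0.001 ] turn world deg 0.15 ang units -0.0008
```

View pics/w4.png

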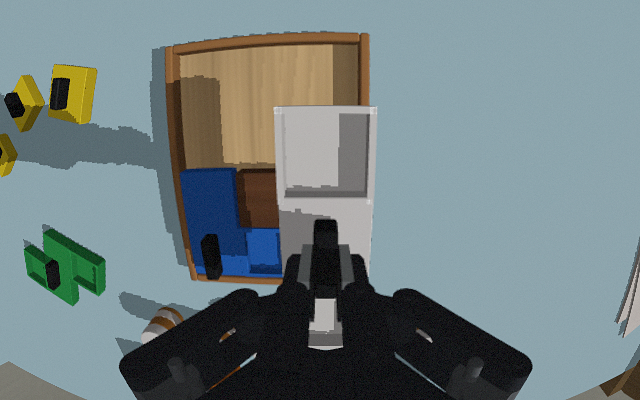

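Emit:
servo_tool(
  linear=[
    [-0.009,0.001,0],
    [0,0,0.12],
    [0,0,0.12],
    [0,0,0.08],
    [0,0,0.012],
    [0,0,0.012],
    [0,0,0],
  ],
  angular=[
    [0,-0.0024,-0.0008],
    [0,0,0],
    [0,0,0],
    [0,0,0],
    [0,0,0],
    [0,0,0],
    [0,0,0],
  ],
)

```text
t: 15.0
tcp_pos: [0.5112, 0.0447, 0.0395]
eef_rot: [-0.003, 3.14, -0.003]
force: [0.4, -0.6, -0.1]
finger_gap: 0.117
gripper_force: 59.9
```

Emit:
servo_tool(
  linear=[
    [0,0,0.012],
    [0,0,0.012],
    [0,0,0.012],
    [0,0,0.008],
    [0,0,0],
  ],
  angular=[
    [0,0,0],
    [0,0,0],
    [0,0,0],
    [0,0,0],
    [0,0,0],
  ],
)

```text
t: 15.62
tcp_pos: [0.5108, 0.0447, 0.0305]
eef_rot: [-0.003, 3.141, -0.004]
force: [-14.2, -0.7, 29.5]
finger_gap: 0.123
gripper_force: 63.7
```

Emit:
servo_tool(
  linear=[
    [0.003,0,0],
    [0,0,0],
    [0,0,0],
  ],
  angular=[
    [0,0,0],
    [0,0,0],
    [0,0,0],
  ],
)

```text
t: 16.0
tcp_pos: [0.5108, 0.0447, 0.0305]
eef_rot: [-0.003, 3.14, -0.003]
force: [-10.5, 0.2, 24.2]
finger_gap: 0.113
gripper_force: 63.2
```

Emit:
servo_tool(
  linear=[
    [0,0,0],
    [0,0,0],
    [0,0,0],
    [0,0,-0.08],
    [0,0,-0.2],
    [0,0,-0.2],
    [0,0,-0.1],
    [0,0,0],
  ],
  angular=[
    [0,0,0],
    [0,0,0],
    [0,0,0],
    [0,0,0],
    [0,0,0],
    [0,0,0],
    [0,0,0],
    [0,0,0],
  ],
  fingers=0.1,
)

```text
t: 17.0
tcp_pos: [0.5111, 0.0448, 0.1746]
eef_rot: [-0.003, 3.138, -0.003]
force: [1.4, 0.5, -0.5]
finger_gap: 0.451
gripper_force: 0.0
```

```bash
python3 -c "
from h import *
wfit('v',[.562,-.0584,np.pi],z=.004)
wfit('i',[.51,.0456,np.pi],z=.004,save='pics/w5.png')
go([.612,-.309,.17],158.5,dmax=.045)"
```

```text
exp px [229. 227.] [(0.59, [238.0, 210.0], 6664)]
v [ 0.5626 -0.0595] 179.55 cost 0.041 tool-frame mm [ -52.7 -104.6]
exp px [326. 182.] [(0.76, [324.0, 174.0], 7500), (0.63, [32.0, 112.0], 1109)]
i [0.5102 0.0446] 179.99 cost 0.011 tool-frame mm [-1.1 -0.5]
L [[-0.045, -0.157, 0.001], [-0.052, -0.155, 0.001], [-0.058, -0.153, 0.0], [-0.065, -0.151, 0.0], [-0.071, -0.148, 0.0], [-0.077, -0.145, 0.0], [-0.083, -0.141, 0.0], [-0.089, -0.138, 0.0], [-0.095, -0.134, 0.0]] 
A [[-0.0001, -0.0001, 0.0133], [-0.0001, -0.0001, 0.0133], [-0.0001, -0.0001, 0.0133], [-0.0001, -0.0001, 0.0133], [-0.0001, -0.0001, 0.0133], [-0.0001, -0.0001, 0.0133], [-0.0001, -0.0001, 0.0133], [-0.0001, -0.0001, 0.0133], [-0.0001, -0.0001, 0.0133]]
```

View pics/w5.png

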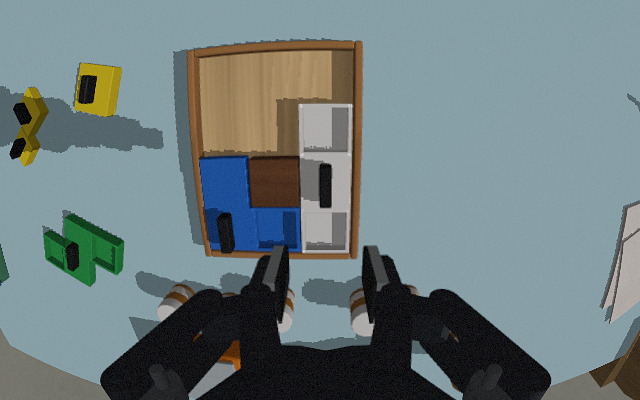

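White and blue lie flat in place: white rib at (325,185), blue rib at (226,232). Next is green.

Emit:
servo_tool(
  linear=[
    [-0.045,-0.157,0],
    [-0.052,-0.155,0],
    [-0.058,-0.153,0],
    [-0.065,-0.151,0],
    [-0.071,-0.148,0],
    [-0.077,-0.145,0],
    [-0.083,-0.141,0],
    [-0.089,-0.138,0],
    [-0.095,-0.134,0],
    [0,0,0],
  ],
  angular=[
    [0,0,0.0133],
    [0,0,0.0133],
    [0,0,0.0133],
    [0,0,0.0133],
    [0,0,0.0133],
    [0,0,0.0133],
    [0,0,0.0133],
    [0,0,0.0133],
    [0,0,0.0133],
    [0,0,0],
  ],
  fingers=0,
)

```text
t: 18.45
tcp_pos: [0.6118, -0.3114, 0.1703]
eef_rot: [-0.589, -3.083, 0.001]
force: [-0.1, -0.5, -0.7]
finger_gap: 0.501
gripper_force: 0.0
```

```bash
python3 -c "
from h import *
x=wfit('s',[.612,-.309,2.767]); 
go([x[0],x[1],.025],np.degrees(x[2]),dmax=.03)"
```

```text
exp px [327. 181.] [(0.58, [327.0, 175.0], 10012)]
s [ 0.6124 -0.3112] 158.59 cost 0.023 tool-frame mm [-1.3 -2.1]
L [[-0.001, -0.002, 0.117], [-0.001, -0.002, 0.117], [-0.001, -0.002, 0.117], [-0.001, -0.002, 0.117], [-0.001, -0.002, 0.117]] 
A [[-0.0, -0.0001, -0.0], [-0.0, -0.0001, -0.0], [-0.0, -0.0001, -0.0], [-0.0, -0.0001, -0.0], [-0.0, -0.0001, -0.0]]
```

Emit:
servo_tool(
  linear=[
    [-0.001,-0.002,0.117],
    [-0.001,-0.002,0.117],
    [-0.001,-0.002,0.117],
    [-0.001,-0.002,0.117],
    [-0.001,-0.002,0.115],
    [0,0,0],
  ],
  angular=[
    [0,0,0],
    [0,0,0],
    [0,0,0],
    [0,0,0],
    [0,0,0],
    [0,0,0],
  ],
)

```text
t: 19.3
tcp_pos: [0.611, -0.3096, 0.0247]
eef_rot: [-0.581, -3.083, -0.002]
force: [-0.6, -0.0, 0.2]
finger_gap: 0.501
gripper_force: 0.0
```

Emit:
servo_tool(
  linear=[
    [0,0,0],
    [0,0,0],
    [0,0,0],
    [0,0,0],
    [0,0,-0.08],
    [0,0,-0.16],
    [0,0,-0.16],
    [0,0,0],
  ],
  angular=[
    [0,0,0],
    [0,0,0],
    [0,0,0],
    [0,0,0],
    [0,0,0],
    [0,0,0],
    [0,0,0],
    [0,0,0],
  ],
  fingers=1,
)

```text
t: 20.3
tcp_pos: [0.6149, -0.3137, 0.1335]
eef_rot: [0.583, 3.08, -0.008]
force: [0.4, -0.2, -2.3]
finger_gap: 0.116
gripper_force: 58.9
```

```bash
python3 -c "
from h import *
go([.432,-.0064,.13],180.,dmax=.045)"
```

```text
L [[0.141, 0.11, 0.0], [0.136, 0.116, 0.0], [0.13, 0.122, 0.001], [0.125, 0.128, 0.001], [0.118, 0.134, 0.001], [0.112, 0.139, 0.001], [0.105, 0.144, 0.001], [0.099, 0.149, 0.002]] 
A [[-0.0002, 0.0003, -0.0149], [-0.0002, 0.0003, -0.0149], [-0.0002, 0.0003, -0.0149], [-0.0002, 0.0003, -0.0149], [-0.0002, 0.0003, -0.0149], [-0.0002, 0.0003, -0.0149], [-0.0002, 0.0003, -0.0149], [-0.0002, 0.0003, -0.0149]]
```

Emit:
servo_tool(
  linear=[
    [0.141,0.11,0],
    [0.136,0.116,0],
    [0.13,0.122,0],
    [0.125,0.128,0],
    [0.118,0.134,0],
    [0.112,0.139,0],
    [0.105,0.144,0],
    [0.099,0.149,0],
    [0,0,0],
    [0,0,0],
  ],
  angular=[
    [0,0,-0.0149],
    [0,0,-0.0149],
    [0,0,-0.0149],
    [0,0,-0.0149],
    [0,0,-0.0149],
    [0,0,-0.0149],
    [0,0,-0.0149],
    [0,0,-0.0149],
    [0,0,0],
    [0,0,0],
  ],
)

```text
t: 21.55
tcp_pos: [0.4302, -0.0053, 0.127]
eef_rot: [-0.0, 3.141, -0.003]
force: [0.7, -0.1, -1.8]
finger_gap: 0.115
gripper_force: 59.1
```

```bash
python3 -c "
from h import *
corr('s',52,0)
print(bot.sense()['eef_rot'])
c=read_camera('wrist');cv2.imwrite('pics/w6.png',c['image'][:,:,::-1])"
```

```text
tcp [ 0.4302 -0.0053  0.127 ] yaw -179.98 gap 0.115
held: tool mm [1.64 1.45] dyaw 1.02 cost 0.023 0.84
tray [ 0.4856 -0.0061  3.1432] 180.09 0.0036
shift in tool mm [-4.9  -1.98] units [-0.0196 -0.0079] turn world deg -0.91 ang units 0.005
shift in tool mm [-3.28 -2.22] units [-0.0131 -0.0089] turn world deg -1.0 ang units 0.0056
[-1.21001431e-03 -3.14118090e+00  2.27362010e-03]
```

View pics/w6.png

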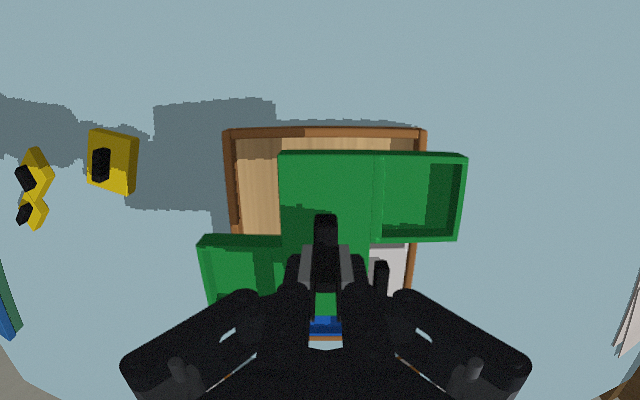

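```bash
python3 -c "
from h import *
c=read_camera('wrist'); s=bot.sense();p=s['tcp_pos'];yaw=toolyaw(s)
hsv=cv2.cvtColor(c['image'],cv2.COLOR_RGB2HSV)
G=cv2.inRange(hsv,(45,120,20),(80,255,255))>0
n,l,st,_=cv2.connectedComponentsWithStats(G.astype(np.uint8));G=l==1+np.argmax(st[1:,4])
dark=(hsv[:,:,2]<60)&~G; dark[:180]=False
ign=cv2.morphologyEx(dark.astype(np.uint8),cv2.MORPH_CLOSE,np.ones((15,15)))>0
ign[320:]=True
for zo in(.0235,.025):
  x,f=fit(c,'wrist','s',G,[p[0],p[1],yaw],p[2]-zo,ign=ign); R=Ro.from_rotvec(s['eef_rot'])
  print(x,f,R.inv().apply(np.r_[x[:2],p[2]]-p)*1e3,np.degrees(x[2]-yaw))
r=render(c,'wrist','s',x,p[2]-.025)
D=c['image'].copy(); D[(r>.5)&~G&~ign]=(255,0,0); D[(r<.5)&G&~ign]=(255,255,0); D[ign]//=2
cv2.imwrite('pics/w7.png',D[100:340,150:500,::-1].repeat(2,0).repeat(2,1))
"
```

```text
[ 0.427982   -0.00422455  3.14765722] 0.06043469424061164 [ 2.16103035e+00  1.24431399e+00 -1.23382231e-03] 0.37051444659936594
[ 0.42826443 -0.00456431  3.14811089] 0.0481914499391495 [ 1.87846537e+00  9.04665658e-01 -8.06376315e-04] 0.39650783604073636
```

View pics/w7.png

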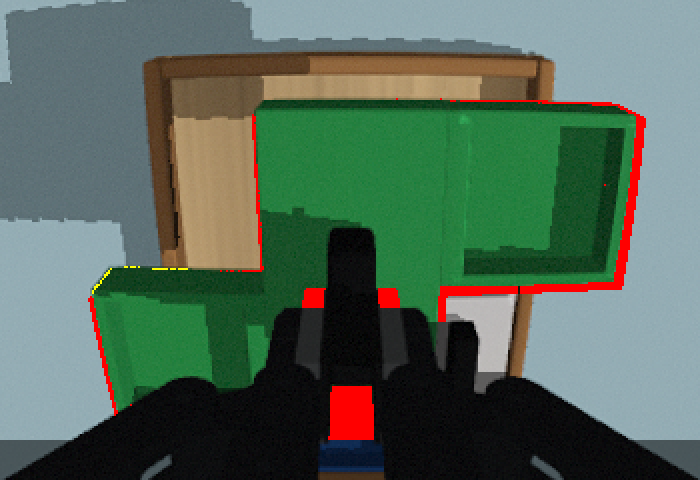

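```bash
cat > fit6.py <<'E'
from h import *
def box3(r,z0,z1,n=5):
    P=box(r,z0,z1,(0,0,0),n); P[:,2]-=.025; return P   # about the TCP, nominal offset .025
def fit6(thing,mask,ign,c,yaw0=0.):
    s=bot.sense();p=s['tcp_pos'];Rt=Ro.from_rotvec(s['eef_rot']); flip=Ro.from_matrix(np.diag([1.,-1,-1]))
    parts=[(r,0,.02) for r in SH[thing]]+[((-RIB[thing][0],-6,RIB[thing][0],6),.02,.038)]
    pts=[box3(*q) for q in parts]
    def ren(q):
        M=np.zeros((400,640),np.uint8); Ri=Rt*flip*Ro.from_euler('zyx',[q[2]+yaw0,q[4],q[3]])
        for P in pts:
            W=Ri.apply(P)+p+Rt.apply([q[0],q[1],q[5]])
            h=cv2.convexHull(proj(c,W,'wrist').astype(np.float32))[:,0];T=np.zeros_like(M)
            cv2.fillConvexPoly(T,np.round(h*256).astype(np.int32),255,cv2.LINE_AA,8);M=np.maximum(M,T)
        return M/255.
    w=1-cv2.dilate(ign.astype(np.uint8),np.ones((7,7))); m=cv2.GaussianBlur(mask.astype(np.float32),(0,0),1.)
    cost=lambda q:((cv2.GaussianBlur(ren(q).astype(np.float32),(0,0),1.)-m)**2*w).sum()/mask.sum()
    S=np.vstack([np.zeros(6),np.diag([.003,.003,.03,.03,.03,.004])])
    for _ in range(2):
        r=minimize(cost,S[0],method='Nelder-Mead',options=dict(initial_simplex=S,maxiter=500,xatol=1e-5,fatol=1e-6)); S=r.x+np.vstack([np.zeros(6),np.diag([.002,.002,.015,.015,.015,.002])])
    return r.x,r.fun,ren(r.x)
if __name__=='__main__':
    c=read_camera('wrist'); hsv=cv2.cvtColor(c['image'],cv2.COLOR_RGB2HSV)
    G=cv2.inRange(hsv,(45,100,15),(85,255,255))>0
    n,l,st,_=cv2.connectedComponentsWithStats(G.astype(np.uint8));G=l==1+np.argmax(st[1:,4])
    dark=(hsv[:,:,2]<60)&~G; dark[:180]=False
    ign=cv2.morphologyEx(dark.astype(np.uint8),cv2.MORPH_CLOSE,np.ones((15,15)))>0
    ign[265:]=True; ign[205:,285:375]=True
    x,f,r=fit6('s',G,ign,c)
    print('tool mm',(x[:2]*1e3).round(2),'z lower',round(x[5]*1e3,2),'yaw,roll,pitch deg',np.degrees(x[2:5]).round(2),round(f,4))
E
python3 fit6.py
```

```text
tool mm [2.05 0.93] z lower 3.64 yaw,roll,pitch deg [0.11 0.85 2.86] 0.0035
```

The overlay and the 6-DoF fit show green tipped about 3° in the grip, so it slipped slightly. I'll level it with the tool, grip harder and re-measure.

Emit:
servo_tool(
  linear=[
    [-0.015,-0.008,0],
    [0,0,0],
    [0,0,0],
    [0,0,0],
  ],
  angular=[
    [-0.0047,0.0159,0],
    [0,0,0],
    [0,0,0],
    [0,0,0],
  ],
  newtons=100,
)

```text
t: 22.5
tcp_pos: [0.4337, -0.007, 0.1271]
eef_rot: [0.001, -3.092, -0.02]
force: [0.5, 0.4, -2.3]
finger_gap: 0.102
gripper_force: 100.8
```

```bash
cat >> fit6.py <<'E'
    s=bot.sense(); Rt=Ro.from_rotvec(s['eef_rot']); M=(Rt*Ro.from_matrix(np.diag([1.,-1,-1]))*Ro.from_euler('zyx',[x[2],x[4],x[3]]))
    o=s['tcp_pos']+Rt.apply([x[0],x[1],x[5]])+M.apply([0,0,-.025]); m=M.as_matrix()
    print('tcp',s['tcp_pos'],'underside',o.round(4),'zaxis',m[:,2].round(4),'yaw',np.degrees(np.arctan2(m[1,0],m[0,0])).round(2))
E
python3 fit6.py
```

```text
tool mm [1.97 1.07] z lower 3.89 yaw,roll,pitch deg [-0.16  1.35  2.45] 0.0032
tcp [ 0.43369771 -0.00702278  0.12713581] underside [ 0.4314 -0.0062  0.0984] zaxis [0.0065 0.0105 0.9999] yaw 179.91
```

Emit:
servo_tool(
  linear=[
    [-0.002,0,0.1],
    [-0.005,0,0.1],
    [-0.004,0,0.08],
    [0,0,0.03],
    [0,0,0.014],
    [0,0,0.012],
    [0,0,0],
  ],
  angular=[
    [-0.002,0,0],
    [0,0,0],
    [0,0,0],
    [0,0,0],
    [0,0,0],
    [0,0,0],
    [0,0,0],
  ],
)

```text
t: 23.42
tcp_pos: [0.4343, -0.0061, 0.0454]
eef_rot: [0.0, -3.096, -0.028]
force: [0.2, 1.1, 8.8]
finger_gap: 0.098
gripper_force: 102.3
```

Emit:
servo_tool(
  linear=[
    [0,0,-0.04],
    [0,-0.004,0],
    [0,0,0],
  ],
  angular=[
    [0,0,0],
    [0,0,0],
    [0,0,0],
  ],
)

```text
t: 23.8
tcp_pos: [0.4328, -0.0069, 0.0529]
eef_rot: [-0.0, -3.091, -0.03]
force: [-0.1, -0.6, -1.2]
finger_gap: 0.094
gripper_force: 100.9
```

```bash
python3 fit6.py
python3 - <<'E'
from h import *
c=read_camera('wrist');cv2.imwrite('pics/w8.png',c['image'][:,:,::-1])
E
```

```text
tool mm [2.63 0.86] z lower 3.19 yaw,roll,pitch deg [-0.87  1.41  1.96] 0.0029
tcp [ 0.43269654 -0.00687841  0.05274529] underside [ 0.4295 -0.0061  0.0247] zaxis [0.016  0.005  0.9999] yaw 179.17
```

View pics/w8.png

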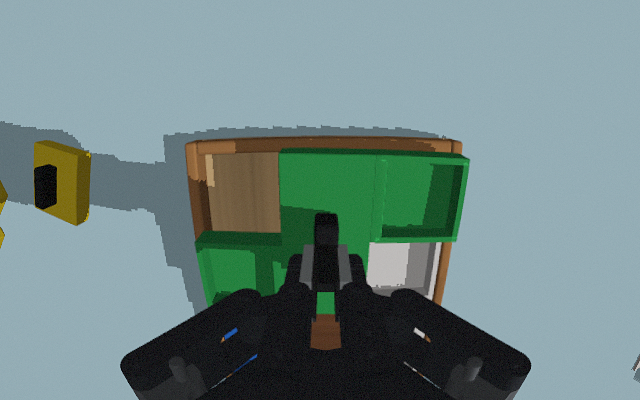

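The green insert hovers just above its place: right edge (467,158), tray wall (462,145). It needs about 2.5 mm toward +x world and 0.8° of yaw.

Emit:
servo_tool(
  linear=[
    [-0.008,0,0],
    [0,0,0],
    [-0.001,0,0.024],
    [-0.001,0,0.016],
    [-0.001,0,0.01],
    [0,0,0],
  ],
  angular=[
    [0,-0.005,-0.0046],
    [0,0,0],
    [0,0,0],
    [0,0,0],
    [0,0,0],
    [0,0,0],
  ],
)

```text
t: 24.65
tcp_pos: [0.4354, -0.0066, 0.0403]
eef_rot: [0.022, -3.108, -0.031]
force: [3.7, 0.7, -1.6]
finger_gap: 0.101
gripper_force: 100.9
```

Emit:
servo_tool(
  linear=[
    [0,0,0.012],
    [0,0,0.01],
    [0,0,0.008],
    [0,0,0],
  ],
  angular=[
    [0,0,0],
    [0,0,0],
    [0,0,0],
    [0,0,0],
  ],
)

```text
t: 25.15
tcp_pos: [0.4344, -0.0065, 0.034]
eef_rot: [0.022, -3.106, -0.03]
force: [-7.7, 1.3, 16.7]
finger_gap: 0.099
gripper_force: 103.3
```

Emit:
servo_tool(
  linear=[
    [0,0,0],
    [0,0,0],
    [0,0,0],
    [0,0,-0.08],
    [0,0,-0.2],
    [0,0,-0.2],
    [0,0,0],
    [0,0,0],
  ],
  angular=[
    [0,0,0],
    [0,0,0],
    [0,0,0],
    [0,0,0],
    [0,0,0],
    [0.006,-0.011,0.004],
    [0,0,0],
    [0,0,0],
  ],
  fingers=0.1,
  newtons=60,
)

```text
t: 26.15
tcp_pos: [0.4388, -0.0087, 0.1521]
eef_rot: [0.003, -3.141, -0.002]
force: [-0.8, 0.2, -1.0]
finger_gap: 0.446
gripper_force: 0.0
```

Run:
```python
from h import *
s=bot.sense();print(s['tcp_pos'],s['eef_rot'])
wfit('s',[.432,-.0064,np.pi],z=.004)
c=read_camera('wrist');cv2.imwrite('pics/w9.png',c['image'][:,:,::-1])
go([.395,-.316,.17],217.4,dmax=.045)
go([.395,-.316,.17],127.4,dmax=.045)
```

```text
[ 0.43880995 -0.00872393  0.15212104] [ 2.91470996e-03 -3.14141000e+00 -1.94749234e-03]
exp px [327. 180.] [(0.79, [331.0, 177.0], 11871), (0.43, [204.0, 386.0], 361), (0.41, [304.0, 285.0], 3532)]
s [ 0.4341 -0.0062] 180.39 cost 0.011 tool-frame mm [4.1 2.4]
L [[0.025, -0.176, -0.011], [0.041, -0.173, -0.011], [0.057, -0.168, -0.011], [0.072, -0.162, -0.011], [0.087, -0.155, -0.011], [0.101, -0.146, -0.011], [0.114, -0.136, -0.011]] 
A [[0.0001, -0.0001, -0.0296], [0.0001, -0.0001, -0.0296], [0.0001, -0.0001, -0.0296], [0.0001, -0.0001, -0.0296], [0.0001, -0.0001, -0.0296], [0.0001, -0.0001, -0.0296], [0.0001, -0.0001, -0.0296]]
L [[0.025, -0.176, -0.011], [0.002, -0.177, -0.011], [-0.021, -0.176, -0.011], [-0.044, -0.172, -0.011], [-0.066, -0.164, -0.011], [-0.087, -0.154, -0.011], [-0.107, -0.142, -0.011]] 
A [[0.0, -0.0001, 0.0418], [0.0, -0.0001, 0.0418], [0.0, -0.0001, 0.0418], [0.0, -0.0001, 0.0418], [0.0, -0.0001, 0.0418], [0.0, -0.0001, 0.0418], [0.0, -0.0001, 0.0418]]
```

View pics/w9.png

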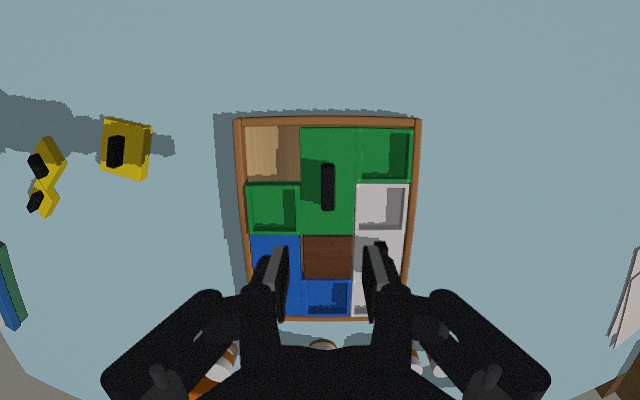

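All three inserts are seated, and the open cell is at (270,152). Now the mid filler.

Emit:
servo_tool(
  linear=[
    [0.025,-0.176,-0.011],
    [0.041,-0.173,-0.011],
    [0.057,-0.168,-0.011],
    [0.072,-0.162,-0.011],
    [0.087,-0.155,-0.011],
    [0.101,-0.146,-0.011],
    [0.114,-0.136,-0.011],
    [0,0,0],
    [0,0,0],
  ],
  angular=[
    [0,0,-0.0296],
    [0,0,-0.0296],
    [0,0,-0.0296],
    [0,0,-0.0296],
    [0,0,-0.0296],
    [0,0,-0.0296],
    [0,0,-0.0296],
    [0,0,0],
    [0,0,0],
  ],
  fingers=0,
)

```text
t: 27.42
tcp_pos: [0.3958, -0.3158, 0.1706]
eef_rot: [-1.005, 2.976, 0.005]
force: [-0.8, 0.5, -0.4]
finger_gap: 0.499
gripper_force: 0.0
```

Run:
```python
from h import *
c=read_camera('wrist'); s=bot.sense(); print(s['tcp_pos'],np.degrees(toolyaw(s)))
hsv=cv2.cvtColor(c['image'],cv2.COLOR_RGB2HSV)
Y=cv2.inRange(hsv,(20,120,40),(38,255,255))
Y=cv2.morphologyEx(Y,cv2.MORPH_OPEN,np.ones((3,3)))
Yc=cv2.morphologyEx(Y,cv2.MORPH_CLOSE,np.ones((21,21)))
n,l,st,ce=cv2.connectedComponentsWithStats(Yc)
for k in range(1,n):
    if st[k,4]<500: continue
    m=l==k; p0=unproj(c,ce[k],.015,'wrist')[:2]
    print(ce[k].round(),st[k,4],p0.round(3))
    v,u=np.nonzero(m&(hsv[:,:,2]<70)&(Y==0)); W=np.array([unproj(c,(a,b),.034,'wrist')[:2] for a,b in zip(u,v)])
    w,V=np.linalg.eigh(np.cov(W.T)); ang=np.arctan2(V[1,1],V[0,1])
    for t in('f_small','f_mid','f_large'):
        x,f=fit(c,'wrist',t,m,p0,0,[ang]); print('  ',t,x[:2].round(4),np.degrees([x[2],ang]).round(1),round(f,3))
cv2.imwrite('pics/w10.png',c['image'][:,:,::-1])
```

```text
[ 0.39607379 -0.31556846  0.17089116] -142.61747623240484
[263. 165.] 4225 [ 0.422 -0.375]
   f_small [ 0.4045 -0.3658] [216.2 152.7] 0.453
   f_mid [ 0.4054 -0.366 ] [214.1 152.7] 0.382
   f_large [ 0.4217 -0.3722] [163.4 152.7] 0.478
[393. 228.] 2641 [ 0.394 -0.225]
   f_small [ 0.3953 -0.2222] [188.4 164.7] 0.246
   f_mid [ 0.3938 -0.2214] [167.1 164.7] 0.072
   f_large [ 0.3954 -0.2209] [165.9 164.7] 0.084
```

View pics/w10.png

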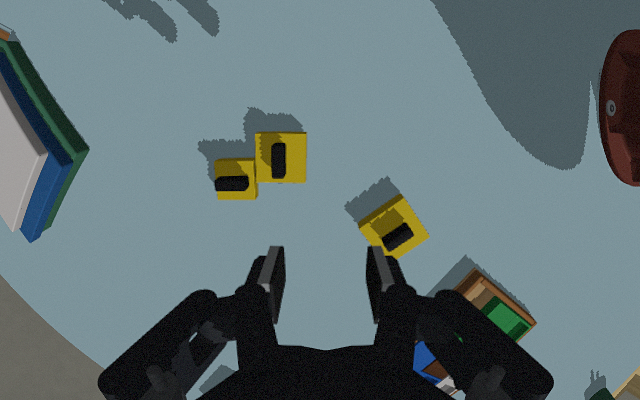

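The mid filler (281,157) has been knocked about 4 cm aside and now sits next to the small one (235,180). I'll fit it alone.

Run:
```python
from h import *
c=read_camera('wrist'); s=bot.sense()
hsv=cv2.cvtColor(c['image'],cv2.COLOR_RGB2HSV)
Y=cv2.inRange(hsv,(20,120,40),(38,255,255))
Yc=cv2.morphologyEx(cv2.morphologyEx(Y,cv2.MORPH_OPEN,np.ones((3,3))),cv2.MORPH_CLOSE,np.ones((21,21)))>0
m=Yc.copy(); m[:,:257]=0; m[:,320:]=0; m[195:]=0; ign=np.zeros_like(m); ign[158:,:259]=1
p0=unproj(c,(281,157),.02,'wrist')[:2]
for t in('f_small','f_mid','f_large'):
    x,f=fit(c,'wrist',t,m,[*p0,np.radians(217.4)],0,ign=ign); print(t,x.round(4),np.degrees(x[2]),f)
    if t=='f_mid': X=x
v,u=np.nonzero(m&(hsv[:,:,2]<70)&(Y==0)); print('rib px',u.mean(),v.mean(),unproj(c,(u.mean(),v.mean()),.034,'wrist'))
go([X[0],X[1],.025],np.degrees(X[2]),dmax=.03)
```

```text
f_small [ 0.4026 -0.3642  3.7871] 216.9855607478998 0.06944277965127585
f_mid [ 0.4047 -0.3657  3.7538] 215.0786954527927 0.04017531350165283
f_large [ 0.4104 -0.367   3.7601] 215.43772754671392 0.24036335495283018
rib px 277.9977375565611 159.44117647058823 [ 0.40307259 -0.36545003  0.034     ]
L [[0.016, -0.03, 0.097], [0.016, -0.03, 0.097], [0.016, -0.03, 0.097], [0.015, -0.03, 0.097], [0.015, -0.03, 0.097], [0.015, -0.031, 0.097]] 
A [[0.0001, 0.0001, 0.0022], [0.0001, 0.0001, 0.0022], [0.0001, 0.0001, 0.0022], [0.0001, 0.0001, 0.0022], [0.0001, 0.0001, 0.0022], [0.0001, 0.0001, 0.0022]]
```

```bash
python3 -c "
from h import *
go([.4038,-.3656,.08],216.2,dmax=.03)
go([.4038,-.3656,.025],216.2,start=([.4038,-.3656,.08],216.2),dmax=.02)"
```

```text
L [[0.025, -0.045, 0.091], [0.024, -0.045, 0.091], [0.024, -0.045, 0.091], [0.024, -0.045, 0.091]] 
A [[0.0001, 0.0001, 0.0017], [0.0001, 0.0001, 0.0017], [0.0001, 0.0001, 0.0017], [0.0001, 0.0001, 0.0017]]
L [[0.0, 0.0, 0.073], [0.0, 0.0, 0.073], [0.0, 0.0, 0.073]] 
A [[0.0, 0.0, 0.0], [0.0, 0.0, 0.0], [0.0, 0.0, 0.0]]
```

Emit:
servo_tool(
  linear=[
    [0.025,-0.045,0.091],
    [0.024,-0.045,0.091],
    [0.024,-0.045,0.091],
    [0.024,-0.045,0.091],
    [0,0,0.073],
    [0,0,0.073],
    [0,0,0.071],
    [0,0,0],
    [0,0,0],
  ],
  angular=[
    [0,0,0.0017],
    [0,0,0.0017],
    [0,0,0.0017],
    [0,0,0.0017],
    [0,0,0],
    [0,0,0],
    [0,0,0],
    [0,0,0],
    [0,0,0],
  ],
  fingers=0.25,
)

```text
t: 28.65
tcp_pos: [0.4042, -0.3672, 0.027]
eef_rot: [-0.975, 2.985, 0.0]
force: [0.7, 0.2, -0.5]
finger_gap: 0.375
gripper_force: 0.0
```

Emit:
servo_tool(
  linear=[
    [0,0,0],
    [0,0,0],
    [0,0,0],
    [0,0,0],
    [0,0,0],
    [0,0,-0.08],
    [0,0,-0.16],
    [0,0,-0.16],
    [0,0,0],
  ],
  angular=[
    [0,0,0],
    [0,0,0],
    [0,0,0],
    [0,0,0],
    [0,0,0],
    [0,0,0],
    [0,0,0],
    [0,0,0],
    [0,0,0],
  ],
  fingers=1,
  newtons=80,
)

```text
t: 29.78
tcp_pos: [0.4051, -0.369, 0.1301]
eef_rot: [-0.974, 2.984, -0.008]
force: [0.3, 0.4, -0.2]
finger_gap: 0.103
gripper_force: 78.3
```

```bash
python3 -c "
from h import *
go([.408,-.0584,.13],180.,dmax=.045)"
```

```text
L [[-0.106, 0.142, -0.001], [-0.093, 0.151, -0.001], [-0.079, 0.159, -0.0], [-0.064, 0.165, -0.0], [-0.049, 0.171, -0.0], [-0.033, 0.174, -0.0], [-0.018, 0.177, -0.0]] 
A [[-0.0002, 0.0001, 0.0287], [-0.0002, 0.0001, 0.0287], [-0.0002, 0.0001, 0.0287], [-0.0002, 0.0001, 0.0287], [-0.0002, 0.0001, 0.0287], [-0.0002, 0.0001, 0.0287], [-0.0002, 0.0001, 0.0287]]
```

Emit:
servo_tool(
  linear=[
    [-0.106,0.142,0],
    [-0.093,0.151,0],
    [-0.079,0.159,0],
    [-0.064,0.165,0],
    [-0.049,0.171,0],
    [-0.033,0.174,0],
    [-0.018,0.177,0],
    [0,0,0],
    [0,0,0],
    [0,0,0],
  ],
  angular=[
    [0,0,0.0287],
    [0,0,0.0287],
    [0,0,0.0287],
    [0,0,0.0287],
    [0,0,0.0287],
    [0,0,0.0287],
    [0,0,0.0287],
    [0,0,0],
    [0,0,0],
    [0,0,0],
  ],
)

```text
t: 31.02
tcp_pos: [0.4067, -0.0574, 0.1264]
eef_rot: [0.001, 3.142, 0.002]
force: [-0.6, -0.1, -1.3]
finger_gap: 0.101
gripper_force: 78.5
```

```bash
cat > ff.py <<'E'
from fit6 import *
c=read_camera('wrist'); s=bot.sense(); hsv=cv2.cvtColor(c['image'],cv2.COLOR_RGB2HSV)
Y=cv2.inRange(hsv,(18,110,25),(40,255,255)); Y[:, :240]=0; Y[:,420:]=0
Y=cv2.morphologyEx(Y,cv2.MORPH_OPEN,np.ones((3,3)))
n,l,st,ce=cv2.connectedComponentsWithStats(Y); k=1+np.argmax(st[1:,4]); G=l==k; print(st[k],ce[k])
ign=(hsv[:,:,2]<60)&~G; ign[:190]=False; ign=cv2.morphologyEx(ign.astype(np.uint8),cv2.MORPH_CLOSE,np.ones((15,15)))>0
ign[205:,285:375]=True; ign[250:]=True
x,f,r=fit6('f_mid',G,ign,c)
print('tool mm',(x[:2]*1e3).round(2),'z',round(x[5]*1e3,2),'yaw,roll,pitch',np.degrees(x[2:5]).round(2),round(f,4))
Rt=Ro.from_rotvec(s['eef_rot']); M=(Rt*Ro.from_matrix(np.diag([1.,-1,-1]))*Ro.from_euler('zyx',[x[2],x[4],x[3]]))
o=s['tcp_pos']+Rt.apply([x[0],x[1],x[5]])+M.apply([0,0,-.025]); m=M.as_matrix()
print('tcp',s['tcp_pos'],'underside',o.round(4),'zaxis',m[:,2].round(4),'yaw',np.degrees(np.arctan2(m[1,0],m[0,0])).round(2))
cv2.imwrite('pics/ff.png',c['image'][:,:,::-1])
E
python3 ff.py; python3 -c "
from h import *
held('f_mid',tray0=TR)"
```

```text
[ 280  185   92   88 5234] [325.32116928 217.25296141]
tool mm [4.49 0.19] z 9.71 yaw,roll,pitch [-0.46  0.76 -0.52] 0.0006
tcp [ 0.40673559 -0.05747267  0.12644755] underside [ 0.402  -0.0576  0.0917] zaxis [0.009  0.0122 0.9999] yaw 179.49
held: tool mm [7.8  1.49] dyaw -0.43 cost 0.045 0.84
tray [ 0.4856 -0.0071  3.1384] 179.82 0.301
```

View pics/ff.png

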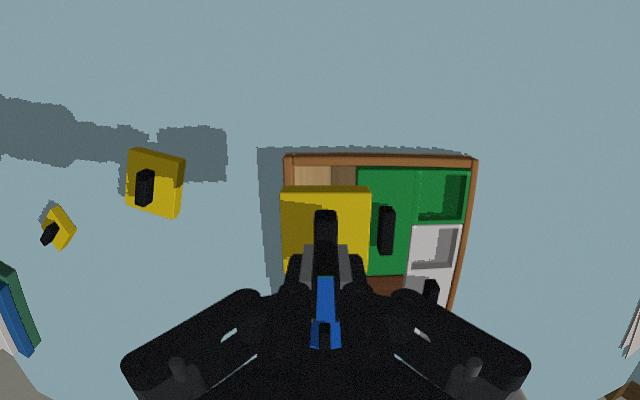

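```bash
sed -i "s/^x,f,r=fit6('f_mid',G,ign,c)/for t in ('f_small','f_large','f_mid'):\n    x,f,r=fit6(t,G,ign,c); print(t,x.round(4),round(f,4))/" ff.py; python3 ff.py
```

```text
[ 280  185   92   88 5223] [325.32739805 217.2180739 ]
f_small [ 0.02    0.     -0.0022  0.0013  0.1698 -0.0171] 0.001
f_large [-0.007   0.     -0.0103  0.0193  0.0072  0.036 ] 0.0004
f_mid [ 0.0044  0.0002 -0.011   0.0248 -0.0154  0.0093] 0.0007
tool mm [4.44 0.16] z 9.29 yaw,roll,pitch [-0.63  1.42 -0.88] 0.0007
tcp [ 0.40679865 -0.05680177  0.12665587] underside [ 0.402  -0.0572  0.0924] zaxis [0.015  0.0237 0.9996] yaw 179.34
```

Emit:
servo_tool(
  linear=[
    [-0.0224,-0.001,0],
    [0,0,0.06],
    [0,0,0.08],
    [0,0,0.08],
    [0,0,0.05],
    [0,0,0.02],
    [0,0,0.014],
    [0,0,0],
  ],
  angular=[
    [0,0,-0.0033],
    [0,0,0],
    [0,0,0],
    [0,0,0],
    [0,0,0],
    [0,0,0],
    [0,0,0],
    [0,0,0],
  ],
  newtons=110,
)

```text
t: 32.42
tcp_pos: [0.4126, -0.0569, 0.0509]
eef_rot: [-0.017, 3.141, 0.001]
force: [-0.1, -0.1, -0.4]
finger_gap: 0.083
gripper_force: 108.2
```

Emit:
servo_tool(
  linear=[
    [0,0,0.016],
    [0,0,0.016],
    [0,0,0.012],
    [0,0,0],
  ],
  angular=[
    [0,0,0],
    [0,0,0],
    [0,0,0],
    [0,0,0],
  ],
)

```text
t: 32.92
tcp_pos: [0.4125, -0.0568, 0.0395]
eef_rot: [-0.016, 3.141, 0.002]
force: [1.2, -0.4, -0.5]
finger_gap: 0.086
gripper_force: 108.1
```

Underside should be about 5 mm up, still free. Continuing.

Emit:
servo_tool(
  linear=[
    [0,0,0.01],
    [0,0,0.01],
    [0,0,0],
    [0,0,0],
  ],
  angular=[
    [0,0,0],
    [0,0,0],
    [0,0,0],
    [0,0,0],
  ],
)

```text
t: 33.42
tcp_pos: [0.4138, -0.0572, 0.0365]
eef_rot: [-0.017, 3.138, 0.0]
force: [-0.1, 2.1, 12.9]
finger_gap: 0.08
gripper_force: 110.2
```

Emit:
servo_tool(
  linear=[
    [0,0,0],
    [0,0,0],
    [0,0,0],
    [0,0,-0.08],
    [0,0,-0.2],
    [-0.12,0.1,-0.2],
    [-0.12,0.1,0],
    [0,0,0],
    [0,0,0],
  ],
  angular=[
    [0,0,0],
    [0,0,0],
    [0,0,0],
    [0,0,0],
    [0,0,0],
    [0,0,0.003],
    [0,0,0],
    [0,0,0],
    [0,0,0],
  ],
  fingers=0.1,
  newtons=60,
)

```text
t: 34.55
tcp_pos: [0.471, -0.0069, 0.1534]
eef_rot: [0.003, -3.14, -0.002]
force: [0.5, -0.6, 1.3]
finger_gap: 0.451
gripper_force: 0.0
```

Run:
```python
from h import *
s=bot.sense();print(s['tcp_pos'],s['eef_rot'])
S={k:wfit(k,p,z=.004) for k,p in dict(s=[.4341,-.0062,np.pi],v=[.562,-.0584,np.pi],i=[.51,.045,np.pi],f_mid=[.407,-.058,np.pi]).items()}
wfit('tray',TR,cls='tray')
c=read_camera('wrist');cv2.imwrite('pics/w11.png',c['image'][:,:,::-1])
```

```text
[ 0.47097301 -0.00686503  0.15335062] [ 2.51193142e-03 -3.14042412e+00 -1.99064374e-03]
exp px [326. 148.] [(0.94, [327.0, 143.0], 12232)]
s [ 0.4339 -0.0061] 180.72 cost 0.014 tool-frame mm [37.1  1.2]
exp px [276. 271.] [(0.97, [294.0, 248.0], 4991), (0.68, [271.0, 121.0], 3107)]
v [ 0.568  -0.0578] 180.96 cost 0.408 tool-frame mm [-96.9 -50.5]
exp px [379. 225.] [(0.75, [377.0, 201.0], 6082), (0.55, [415.0, 354.0], 168)]
i [0.5121 0.0451] 179.74 cost 0.236 tool-frame mm [-40.7  52.4]
exp px [268. 118.] [(0.71, [270.0, 118.0], 2994)]
f_mid [ 0.406 -0.058] 180.45 cost 0.035 tool-frame mm [ 65.6 -50.8]
exp px [326. 198.] [(0.62, [325.0, 202.0], 8179), (0.44, [296.0, 252.0], 4985)]
tray [ 0.4849 -0.0065] 180.23 cost 3.636 tool-frame mm [-13.3   0.6]
```

View pics/w11.png

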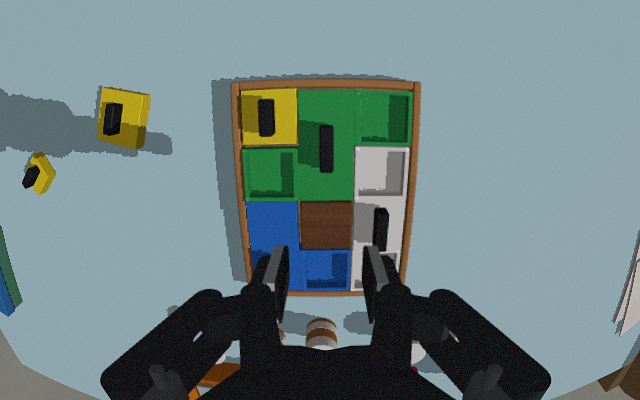

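All four pieces are home: yellow (270,117), green (325,148), blue (295,248), white (378,225). That was my 15th picture, one over the limit of 14, so I'll work by numbers from here. Next, locate the pots.

```bash
cat >> h.py <<'E'
def lids(name,exp=None,r=22):
    c=read_camera(name); hsv=cv2.cvtColor(c['image'],cv2.COLOR_RGB2HSV)
    W=((hsv[:,:,1]<45)&(hsv[:,:,2]>140)).astype(np.uint8)
    W=cv2.morphologyEx(W,cv2.MORPH_OPEN,np.ones((3,3))); n,l,st,ce=cv2.connectedComponentsWithStats(W); o=[]
    for k in range(1,n):
        if st[k,4]<60: continue
        h=cv2.convexHull(np.argwhere(l==k)[:,::-1].astype(np.float32))
        P=np.array([unproj(c,q[0],.05,name)[:2] for q in h]).astype(np.float32)
        (x,y),R=cv2.minEnclosingCircle(P)
        if .012<R<.03: o.append((round(x,4),round(y,4),round(R,4),int(st[k,4])))
    return o
E
python3 - <<'E'
from h import *
c=read_camera('top')
for uv in [(265.5,167.3),(284.5,167.3),(323.2,169.5),(347.3,164),(372.3,167.3)]: print(unproj(c,uv,.05,'top')[:2].round(3),end=' ')
for o in lids('top'): print(o)
for t in ['scale','tape','syrup']:
    d=nets.cut_out(t,'top')
    if d:
        v,u=np.nonzero(d[0]['pixels']); P=np.array([unproj(c,(a,b),.05,'top')[:2] for a,b in zip(u,v)]); print(t,d[0]['score'],P.min(0).round(3),P.max(0).round(3))
E
```

```text
[0.665 0.145] [0.666 0.094] [ 0.663 -0.011] [ 0.679 -0.076] [ 0.672 -0.144] (0.9362, -0.1972, 0.0205, 76)
(0.9056, -0.1697, 0.0169, 65)
(0.8773, -0.1201, 0.0214, 93)
(0.8781, -0.5665, 0.0205, 66)
(0.8776, -0.5996, 0.0293, 88)
(0.8672, -0.6297, 0.0299, 151)
(0.8339, -0.2724, 0.018, 75)
(0.7986, 0.0842, 0.0164, 79)
(0.7784, 0.2566, 0.0138, 73)
(0.7339, -0.463, 0.0259, 132)
(0.7124, -0.405, 0.0204, 84)
(0.6989, 0.1216, 0.0195, 61)
(0.6747, 0.1033, 0.0281, 192)
(0.6818, -0.0754, 0.0198, 161)
(0.6658, -0.0094, 0.0198, 157)
(0.6723, -0.3914, 0.0236, 98)
(0.6344, -0.2495, 0.026, 95)
(0.6264, -0.1006, 0.0183, 100)
(0.5735, -0.2018, 0.0253, 98)
(0.5272, 0.3101, 0.0194, 76)
(0.5133, 0.5981, 0.0193, 79)
(0.4833, 0.5739, 0.0151, 60)
(0.4492, 0.5639, 0.0171, 63)
(0.427, 0.3758, 0.0167, 65)
(0.4037, 0.5062, 0.0157, 70)
(0.2679, 0.6814, 0.0274, 99)
(0.2477, 0.6092, 0.0199, 83)
(0.2202, 0.6792, 0.0184, 64)
(0.2075, 0.7786, 0.0182, 86)
(0.124, 0.8123, 0.0222, 69)
scale 0.73 [ 0.732 -0.21 ] [ 0.848 -0.06 ]
tape 0.95 [0.74  0.025] [0.823 0.14 ]
syrup 0.82 [0.723 0.206] [0.798 0.281]
```

```bash
cat >> h.py <<'E'
def pot(exp,z=0):
    """nearest pot to exp (world xy) by a cylinder fit in the wrist picture"""
    c=read_camera('wrist'); a=np.linspace(0,2*np.pi,40)
    q=proj(c,np.array([[*exp,z+.03]]),'wrist')[0]; ds=[]
    for nm in ('pot0_centre','pot2_centre'): ds+=nets.cut_out(nm,'wrist')
    print('exp',q.round(),[(round(d['score'],2),np.round(d['position']).tolist(),int(d['pixels'].sum())) for d in ds])
    if not ds: return None
    d=min(ds,key=lambda d:np.hypot(*(np.array(d['position'])-q))); m=cv2.GaussianBlur(d['pixels'].astype(np.float32),(0,0),1.)
    hsv=cv2.cvtColor(c['image'],cv2.COLOR_RGB2HSV); dk=(hsv[:,:,2]<50).astype(np.uint8); dk[:230]=0
    w=1-cv2.dilate(cv2.morphologyEx(dk,cv2.MORPH_CLOSE,np.ones((15,15))),np.ones((5,5)))
    def ren(p):
        P=np.concatenate([np.c_[p[0]+r*np.cos(a),p[1]+r*np.sin(a),0*a+h] for r,h in((.019,z),(.0195,z+.05),(.0195,z+.042))])
        M=np.zeros((400,640),np.uint8); cv2.fillConvexPoly(M,np.round(cv2.convexHull(proj(c,P,'wrist').astype(np.float32))[:,0]*256).astype(np.int32),255,cv2.LINE_AA,8); return M/255.
    cost=lambda p:((cv2.GaussianBlur(ren(p).astype(np.float32),(0,0),1.)-m)**2*w).sum()/m.sum()
    p0=unproj(c,d['position'],z+.035,'wrist')[:2]
    r=minimize(cost,p0,method='Nelder-Mead',options=dict(initial_simplex=[p0,p0+[.01,0],p0+[0,.01]],xatol=1e-4,fatol=1e-5))
    print('pot',r.x.round(4),'cost',round(r.fun,3)); return r.x
E
python3 -c "
from h import *
go([.664,-.012,.17],90,dmax=.05)"
```

```text
L [[-0.064, -0.002, -0.005], [-0.064, 0.007, -0.005], [-0.062, 0.015, -0.005], [-0.06, 0.023, -0.005], [-0.056, 0.031, -0.005], [-0.052, 0.038, -0.005], [-0.047, 0.044, -0.005], [-0.04, 0.05, -0.005], [-0.034, 0.055, -0.005], [-0.026, 0.059, -0.005]] 
A [[0.0, -0.0, 0.0417], [0.0, -0.0, 0.0417], [0.0, -0.0, 0.0417], [0.0, -0.0, 0.0417], [0.0, -0.0, 0.0417], [0.0, -0.0, 0.0417], [0.0, -0.0, 0.0417], [0.0, -0.0, 0.0417], [0.0, -0.0, 0.0417], [0.0, -0.0, 0.0417]]
L [[-0.018, 0.061, -0.005], [-0.01, 0.063, -0.005]] 
A [[0.0, -0.0, 0.0417], [0.0, -0.0, 0.0417]]
```

Emit:
servo_tool(
  linear=[
    [-0.064,-0.002,-0.005],
    [-0.064,0.007,-0.005],
    [-0.062,0.015,-0.005],
    [-0.06,0.023,-0.005],
    [-0.056,0.031,-0.005],
    [-0.052,0.038,-0.005],
    [-0.047,0.044,-0.005],
    [-0.04,0.05,-0.005],
    [-0.034,0.055,-0.005],
    [-0.026,0.059,-0.005],
  ],
  angular=[
    [0,0,0.0417],
    [0,0,0.0417],
    [0,0,0.0417],
    [0,0,0.0417],
    [0,0,0.0417],
    [0,0,0.0417],
    [0,0,0.0417],
    [0,0,0.0417],
    [0,0,0.0417],
    [0,0,0.0417],
  ],
  fingers=-0.2,
)

```text
t: 36.6
tcp_pos: [0.6327, -0.0108, 0.1664]
eef_rot: [-1.917, -2.488, -0.001]
force: [0.5, -0.5, -0.3]
finger_gap: 0.6
gripper_force: 0.0
```

Emit:
servo_tool(
  linear=[
    [-0.018,0.061,-0.005],
    [-0.01,0.063,-0.005],
    [0,0,0],
    [0,0,0],
  ],
  angular=[
    [0,0,0.0417],
    [0,0,0.0417],
    [0,0,0],
    [0,0,0],
  ],
)

```text
t: 37.1
tcp_pos: [0.6636, -0.0116, 0.1689]
eef_rot: [-2.218, -2.224, -0.001]
force: [-0.6, -0.0, 0.2]
finger_gap: 0.599
gripper_force: 0.0
```

```bash
python3 -c "
from h import *
s=bot.sense();print(s['tcp_pos'],np.degrees(toolyaw(s)),s['joints'])
x=pot([.664,-.012])
for p in ([.681,-.078],[.666,.093],[.665,.144]): pot(p)
go([x[0],x[1],.018],90,dmax=.03)"
```

```text
[ 0.66355075 -0.01155976  0.16889911] 90.16320847670177 [-2.14463854e-01  2.97069940e-01  2.00599863e-01  1.47473300e+00
  1.06929878e-03  1.35348364e+00]
exp [325. 186.] [(0.61, [329.0, 298.0], 1473), (0.55, [183.0, 130.0], 6360), (0.82, [324.0, 188.0], 1722), (0.49, [338.0, 247.0], 1761)]
pot [ 0.6624 -0.012 ] cost 0.035
exp [341. 248.] [(0.75, [187.0, 170.0], 6792), (0.96, [324.0, 188.0], 1675)]
pot [ 0.6627 -0.0119] cost 0.051
exp [327.  73.] [(0.9, [331.0, 299.0], 1484), (0.91, [324.0, 189.0], 1687), (0.22, [447.0, 254.0], 5884)]
pot [ 0.6624 -0.0116] cost 0.047
exp [325.  19.] [(0.65, [329.0, 299.0], 1522), (0.63, [452.0, 94.0], 7688), (0.9, [322.0, 188.0], 1740), (0.3, [182.0, 132.0], 6398)]
pot [0.7768 0.1081] cost 0.699
L [[-0.0, -0.001, 0.101], [-0.0, -0.001, 0.101], [-0.0, -0.001, 0.101], [-0.0, -0.001, 0.101], [-0.0, -0.001, 0.101], [-0.0, -0.001, 0.101]] 
A [[0.0, -0.0001, -0.0], [0.0, -0.0001, -0.0], [0.0, -0.0001, -0.0], [0.0, -0.0001, -0.0], [0.0, -0.0001, -0.0], [0.0, -0.0001, -0.0]]
```

Emit:
servo_tool(
  linear=[
    [0,-0.001,0.101],
    [0,-0.001,0.101],
    [0,-0.001,0.101],
    [0,-0.001,0.101],
    [0,-0.001,0.101],
    [0,0,0.099],
    [0,0,0],
  ],
  angular=[
    [0,0,0],
    [0,0,0],
    [0,0,0],
    [0,0,0],
    [0,0,0],
    [0,0,0],
    [0,0,0],
  ],
)

```text
t: 38.58
tcp_pos: [0.6611, -0.0111, 0.0159]
eef_rot: [-2.219, -2.219, 0.002]
force: [0.0, 0.3, 1.0]
finger_gap: 0.598
gripper_force: 0.0
```

Emit:
servo_tool(
  linear=[
    [0,0,0],
    [0,0,0],
    [0,0,0],
    [0,0,0],
    [0,0,-0.08],
    [0,0,-0.16],
    [0,0,-0.16],
    [0,0,0],
  ],
  angular=[
    [0,0,0],
    [0,0,0],
    [0,0,0],
    [0,0,0],
    [0,0,0],
    [0,0,0],
    [0,0,0],
    [0,0,0],
  ],
  fingers=1,
  newtons=50,
)

```text
t: 39.58
tcp_pos: [0.6653, -0.0121, 0.1238]
eef_rot: [2.217, 2.217, 0.008]
force: [0.3, 0.6, -1.0]
finger_gap: 0.432
gripper_force: 50.4
```

```bash
python3 -c "
from h import *
go([.5622,.0446,.115],180,dmax=.05,amax=9)"
```

```text
L [[0.021, -0.038, 0.003], [0.026, -0.034, 0.003], [0.03, -0.03, 0.003], [0.034, -0.026, 0.003], [0.038, -0.02, 0.003], [0.04, -0.015, 0.003], [0.042, -0.009, 0.003], [0.043, -0.003, 0.003], [0.043, 0.003, 0.003], [0.042, 0.009, 0.003]] 
A [[0.0002, 0.0002, -0.0455], [0.0002, 0.0002, -0.0455], [0.0002, 0.0002, -0.0455], [0.0002, 0.0002, -0.0455], [0.0002, 0.0002, -0.0455], [0.0002, 0.0002, -0.0455], [0.0002, 0.0002, -0.0455], [0.0002, 0.0002, -0.0455], [0.0002, 0.0002, -0.0455], [0.0002, 0.0002, -0.0455]]
L [[0.04, 0.015, 0.003]] 
A [[0.0002, 0.0002, -0.0455]]
```

Emit:
servo_tool(
  linear=[
    [0.021,-0.038,0.003],
    [0.026,-0.034,0.003],
    [0.03,-0.03,0.003],
    [0.034,-0.026,0.003],
    [0.038,-0.02,0.003],
    [0.04,-0.015,0.003],
    [0.042,-0.009,0.003],
    [0.043,-0.003,0.003],
    [0.043,0.003,0.003],
    [0.042,0.009,0.003],
  ],
  angular=[
    [0,0,-0.0455],
    [0,0,-0.0455],
    [0,0,-0.0455],
    [0,0,-0.0455],
    [0,0,-0.0455],
    [0,0,-0.0455],
    [0,0,-0.0455],
    [0,0,-0.0455],
    [0,0,-0.0455],
    [0,0,-0.0455],
  ],
)

```text
t: 40.83
tcp_pos: [0.568, 0.0402, 0.1104]
eef_rot: [-0.215, -3.134, -0.002]
force: [-0.7, -0.2, -0.5]
finger_gap: 0.425
gripper_force: 50.2
```

Emit:
servo_tool(
  linear=[
    [0.04,0.015,0.003],
    [0,0,0],
    [0,0,0],
    [0,0,0],
  ],
  angular=[
    [0,0,-0.0455],
    [0,0,0],
    [0,0,0],
    [0,0,0],
  ],
)

```text
t: 41.32
tcp_pos: [0.5596, 0.0448, 0.1099]
eef_rot: [0.001, 3.141, 0.002]
force: [-0.3, -0.1, -1.1]
finger_gap: 0.428
gripper_force: 50.2
```

```bash
python3 -c "
from h import *
s=bot.sense(); print(s['tcp_pos'],s['eef_rot'])
pot(s['tcp_pos'][:2],z=s['tcp_pos'][2]-.0185)
wfit('i',[.5102,.0446,np.pi],z=.004); wfit('v',[.562,-.0585,np.pi],z=.004)"
```

```text
[0.55960263 0.04481736 0.10986308] [8.55860382e-04 3.14108875e+00 1.55069898e-03]
exp [325. 268.] [(0.97, [145.0, 305.0], 1702), (0.78, [324.0, 275.0], 7349), (0.46, [215.0, 189.0], 10598)]
pot [0.5612 0.045 ] cost 0.021
exp px [325. 140.] [(0.86, [328.0, 127.0], 12174)]
i [0.509  0.0448] 180.1 cost 0.069 tool-frame mm [50.5 -0.1]
exp px [201. 206.] [(0.71, [215.0, 186.0], 10827)]
v [ 0.5624 -0.0593] 180.4 cost 0.042 tool-frame mm [  -2.9 -104.4]
```

Emit:
servo_tool(
  linear=[
    [0,-0.001,0.09],
    [0,0,0.09],
    [0,0,0.06],
    [0,0,0.03],
    [0,0,0.02],
    [0,0,0.018],
    [0,0,0],
    [0,0,0],
  ],
  angular=[
    [0,0,0],
    [0,0,0],
    [0,0,0],
    [0,0,0],
    [0,0,0],
    [0,0,0],
    [0,0,0],
    [0,0,0],
  ],
)

```text
t: 42.68
tcp_pos: [0.5596, 0.0448, 0.0333]
eef_rot: [-0.002, 3.141, 0.001]
force: [-0.1, 0.7, -0.9]
finger_gap: 0.429
gripper_force: 50.2
```

Emit:
servo_tool(
  linear=[
    [0,0,0.008],
    [0,0,0.008],
    [0,0,0],
  ],
  angular=[
    [0,0,0],
    [0,0,0],
    [0,0,0],
  ],
)

```text
t: 43.05
tcp_pos: [0.56, 0.0448, 0.031]
eef_rot: [-0.003, 3.14, 0.001]
force: [-7.8, 0.6, 16.1]
finger_gap: 0.433
gripper_force: 52.2
```

Emit:
servo_tool(
  linear=[
    [0,0,0],
    [0,0,0],
    [0,0,0],
    [0,0,-0.04],
    [0,0,-0.16],
    [0,0,-0.2],
    [0,0,0],
  ],
  angular=[
    [0,0,0],
    [0,0,0],
    [0,0,0],
    [0,0,0],
    [0,0,0],
    [0,0,0],
    [0,0,0],
  ],
  fingers=-0.15,
)

```text
t: 43.92
tcp_pos: [0.5621, 0.0444, 0.1342]
eef_rot: [-0.002, 3.133, -0.0]
force: [0.2, -0.5, -0.5]
finger_gap: 0.571
gripper_force: 0.0
```

```bash
python3 -c "
from h import *
pot([.5605,.0445],z=.012)
go([.6795,-.078,.17],90,dmax=.05,amax=9)"
```

```text
exp [325. 198.] [(0.94, [153.0, 286.0], 1482), (0.63, [78.0, 42.0], 2316), (0.18, [325.0, 105.0], 8437), (0.6, [328.0, 200.0], 2496), (0.44, [325.0, 110.0], 8591)]
pot [0.5609 0.0448] cost 0.037
L [[-0.044, -0.045, -0.015], [-0.05, -0.038, -0.015], [-0.055, -0.031, -0.015], [-0.058, -0.022, -0.015], [-0.061, -0.014, -0.015], [-0.062, -0.005, -0.015], [-0.062, 0.004, -0.015], [-0.061, 0.013, -0.015], [-0.059, 0.021, -0.015], [-0.055, 0.029, -0.015]] 
A [[0.0, -0.0, 0.0455], [0.0, -0.0, 0.0455], [0.0, -0.0, 0.0455], [0.0, -0.0, 0.0455], [0.0, -0.0, 0.0455], [0.0, -0.0, 0.0455], [0.0, -0.0, 0.0455], [0.0, -0.0, 0.0455], [0.0, -0.0, 0.0455], [0.0, -0.0, 0.0455]]
L [[-0.05, 0.037, -0.015]] 
A [[0.0, -0.0, 0.0455]]
```

Emit:
servo_tool(
  linear=[
    [-0.044,-0.045,-0.015],
    [-0.05,-0.038,-0.015],
    [-0.055,-0.031,-0.015],
    [-0.058,-0.022,-0.015],
    [-0.061,-0.014,-0.015],
    [-0.062,-0.005,-0.015],
    [-0.062,0.004,-0.015],
    [-0.061,0.013,-0.015],
    [-0.059,0.021,-0.015],
    [-0.055,0.029,-0.015],
  ],
  angular=[
    [0,0,0.0455],
    [0,0,0.0455],
    [0,0,0.0455],
    [0,0,0.0455],
    [0,0,0.0455],
    [0,0,0.0455],
    [0,0,0.0455],
    [0,0,0.0455],
    [0,0,0.0455],
    [0,0,0.0455],
  ],
  fingers=-0.2,
)

```text
t: 45.32
tcp_pos: [0.6683, -0.0669, 0.1646]
eef_rot: [-2.061, -2.367, 0.0]
force: [-0.2, -0.4, 0.9]
finger_gap: 0.601
gripper_force: 0.0
```

Emit:
servo_tool(
  linear=[
    [-0.05,0.037,-0.015],
    [0,0,0],
    [0,0,0],
    [0,0,0],
  ],
  angular=[
    [0,0,0.0455],
    [0,0,0],
    [0,0,0],
    [0,0,0],
  ],
)

```text
t: 45.82
tcp_pos: [0.6792, -0.0772, 0.1696]
eef_rot: [-2.218, -2.223, -0.001]
force: [0.4, 0.9, -0.1]
finger_gap: 0.6
gripper_force: 0.0
```

```bash
python3 -c "
from h import *
s=bot.sense();print(s['tcp_pos'],s['eef_rot'])
x=pot([.6795,-.078])
go([x[0],x[1],.0185],90,dmax=.03)"
```

```text
[ 0.67920028 -0.07718458  0.16963348] [-2.21825756e+00 -2.22296665e+00 -1.15122545e-03]
exp [325. 186.] [(0.87, [319.0, 249.0], 1718), (0.38, [110.0, 128.0], 5882), (0.63, [193.0, 62.0], 1992)]
pot [ 0.6714 -0.1467] cost 0.027
L [[-0.046, -0.006, 0.101], [-0.046, -0.005, 0.101], [-0.046, -0.005, 0.101], [-0.046, -0.005, 0.101], [-0.046, -0.005, 0.101], [-0.046, -0.005, 0.101]] 
A [[0.0, -0.0001, 0.0001], [0.0, -0.0001, 0.0001], [0.0, -0.0001, 0.0001], [0.0, -0.0001, 0.0001], [0.0, -0.0001, 0.0001], [0.0, -0.0001, 0.0001]]
```

```bash
python3 -c "
from h import *
x=pot([.6795,-.078])
x=pot([.6795,-.078])
go([x[0],x[1],.0185],90,dmax=.03)"
```

```text
exp [324. 186.] [(0.67, [315.0, 247.0], 1702), (0.17, [198.0, 154.0], 7029), (0.63, [192.0, 61.0], 1991), (0.54, [123.0, 281.0], 1460)]
pot [ 0.6714 -0.1466] cost 0.032
exp [324. 185.] [(0.88, [316.0, 248.0], 1640), (0.7, [123.0, 282.0], 1486), (0.37, [108.0, 124.0], 5813), (0.98, [192.0, 61.0], 2001)]
pot [ 0.6715 -0.1466] cost 0.051
L [[-0.046, -0.006, 0.101], [-0.046, -0.006, 0.101], [-0.046, -0.006, 0.101], [-0.046, -0.005, 0.101], [-0.046, -0.005, 0.101], [-0.046, -0.005, 0.101]] 
A [[0.0, -0.0001, 0.0], [0.0, -0.0001, 0.0], [0.0, -0.0001, 0.0], [0.0, -0.0001, 0.0], [0.0, -0.0001, 0.0], [0.0, -0.0001, 0.0]]
```

```bash
python3 -c "
from h import *
for o in lids('wrist'): print(o)
c=read_camera('wrist')
for z in (.05,): 
  u,v=proj(c,np.array([[.6795,-.078,z]]),'wrist')[0].astype(int); print(u,v); print(c['image'][v-30:v+31:10,u-30:u+31:10].tolist())
c=read_camera('top');print([o for o in lids('top') if .55<o[0]<.72 and abs(o[1])<.2])
"
```

```text
(0.6669, 0.0897, 0.0178, 591)
(0.7994, 0.0882, 0.0205, 835)
(0.4796, 0.0279, 0.0259, 748)
(0.68, -0.0759, 0.0208, 1484)
(0.8353, -0.0857, 0.0126, 183)
(0.8117, -0.1016, 0.0176, 201)
(0.785, -0.1229, 0.0176, 151)
(0.672, -0.1428, 0.0224, 1226)
324 191
[[[136, 159, 166], [137, 161, 168], [136, 158, 166], [152, 137, 123], [136, 162, 169], [133, 160, 166], [134, 161, 167]], [[138, 160, 168], [139, 164, 170], [159, 157, 155], [187, 185, 184], [160, 157, 154], [137, 161, 169], [137, 159, 166]], [[140, 161, 168], [129, 125, 123], [174, 173, 171], [176, 173, 174], [176, 173, 172], [133, 157, 163], [137, 160, 169]], [[138, 160, 167], [176, 172, 171], [174, 171, 170], [173, 172, 170], [174, 173, 171], [159, 159, 160], [140, 163, 171]], [[137, 160, 167], [96, 109, 113], [171, 169, 168], [171, 168, 167], [173, 172, 169], [137, 160, 166], [137, 162, 167]], [[138, 160, 167], [85, 103, 108], [86, 103, 108], [92, 106, 111], [136, 159, 166], [137, 162, 168], [137, 162, 168]], [[139, 162, 170], [85, 101, 108], [84, 106, 111], [83, 103, 108], [135, 158, 165], [135, 158, 166], [138, 161, 169]]]
[(0.6169, 0.0704, 0.0211, 99)]
```

P3's lid is there, at (.680,-.077), directly under the tool. The network just missed it, so I go down.

Emit:
servo_tool(
  linear=[
    [0,0.001,0.101],
    [0,0.001,0.101],
    [0,0,0.101],
    [0,0,0.101],
    [0,0,0.101],
    [0,0,0.099],
    [0,0,0],
  ],
  angular=[
    [0,0,0],
    [0,0,0],
    [0,0,0],
    [0,0,0],
    [0,0,0],
    [0,0,0],
    [0,0,0],
  ],
)

```text
t: 47.35
tcp_pos: [0.6785, -0.0771, 0.0167]
eef_rot: [-2.219, -2.218, 0.001]
force: [-0.4, 0.2, 1.2]
finger_gap: 0.6
gripper_force: 0.0
```

Emit:
servo_tool(
  linear=[
    [0,0,0],
    [0,0,0],
    [0,0,0],
    [0,0,0],
    [0,0,-0.08],
    [0,0,-0.16],
    [0,0,-0.16],
    [0,0,0],
  ],
  angular=[
    [0,0,0],
    [0,0,0],
    [0,0,0],
    [0,0,0],
    [0,0,0],
    [0,0,0],
    [0,0,0],
    [0,0,0],
  ],
  fingers=1,
  newtons=50,
)

```text
t: 48.35
tcp_pos: [0.6827, -0.0785, 0.1249]
eef_rot: [2.217, 2.217, 0.007]
force: [0.0, 0.4, -1.4]
finger_gap: 0.432
gripper_force: 50.4
```

```bash
python3 -c "
from h import *
s=bot.sense();print(s['tcp_pos']);go([.562,-.0072,.115],90,dmax=.045)
x=pot(s['tcp_pos'][:2],z=s['tcp_pos'][2]-.0185)
R=Ro.from_rotvec(s['eef_rot']);print(R.inv().apply(np.r_[x,0]-np.r_[s['tcp_pos'][:2],0])*1e3)"
```

```text
[ 0.68273105 -0.07847062  0.12493077]
L [[0.071, -0.121, 0.009], [0.071, -0.121, 0.009], [0.071, -0.121, 0.009], [0.071, -0.121, 0.01]] 
A [[0.0006, 0.0001, -0.0], [0.0006, 0.0001, -0.0], [0.0006, 0.0001, -0.0], [0.0006, 0.0001, -0.0]]
exp [324. 270.] [(0.66, [456.0, 38.0], 6430), (0.31, [174.0, 159.0], 8494), (0.85, [166.0, 55.0], 2849)]
pot [ 0.6107 -0.02  ] cost 0.428
[ 58.49923196 -72.04143941  -0.63455322]
```

Emit:
servo_tool(
  linear=[
    [0.071,-0.121,0.009],
    [0.071,-0.121,0.009],
    [0.071,-0.121,0.009],
    [0.071,-0.121,0.01],
    [0,0,0],
    [0,0,0],
    [0,0,0],
  ],
  angular=[
    [0,0,0],
    [0,0,0],
    [0,0,0],
    [0,0,0],
    [0,0,0],
    [0,0,0],
    [0,0,0],
  ],
)

```text
t: 49.38
tcp_pos: [0.5598, -0.0072, 0.1096]
eef_rot: [-2.222, -2.22, -0.002]
force: [-0.3, 0.7, -0.9]
finger_gap: 0.429
gripper_force: 50.5
```

```bash
python3 -c "
from h import *
s=bot.sense();print(s['tcp_pos'],s['eef_rot'])
pot(s['tcp_pos'][:2],z=s['tcp_pos'][2]-.0185)
print([o for o in lids('wrist') if abs(o[0]-.56)<.05])
wfit('v',[.562,-.0585,np.pi],z=.004)"
```

```text
[ 0.55978821 -0.00720707  0.10961536] [-2.22183801e+00 -2.22042798e+00 -1.54650397e-03]
exp [324. 270.] [(0.61, [425.0, 350.0], 81), (0.76, [324.0, 146.0], 2936)]
pot [0.5608 0.0491] cost 1.835
[(0.5621, -0.0224, 0.021, 515)]
exp px [327. 261.] [(0.78, [310.0, 206.0], 4516)]
v [ 0.56  -0.062] 179.0 cost 1.305 tool-frame mm [-55.1   0.6]
```

Emit:
servo_tool(
  linear=[
    [0.002,0.007,0.09],
    [0,0,0.09],
    [0,0,0.06],
    [0,0,0.03],
    [0,0,0.02],
    [0,0,0.018],
    [0,0,0],
    [0,0,0],
  ],
  angular=[
    [0,0,0],
    [0,0,0],
    [0,0,0],
    [0,0,0],
    [0,0,0],
    [0,0,0],
    [0,0,0],
    [0,0,0],
  ],
)

```text
t: 50.68
tcp_pos: [0.5613, -0.0062, 0.0332]
eef_rot: [2.222, 2.221, 0.002]
force: [0.4, 0.0, -0.1]
finger_gap: 0.427
gripper_force: 50.5
```

Emit:
servo_tool(
  linear=[
    [0,0,0.008],
    [0,0,0.008],
    [0,0,0],
  ],
  angular=[
    [0,0,0],
    [0,0,0],
    [0,0,0],
  ],
)

```text
t: 51.05
tcp_pos: [0.5616, -0.0062, 0.0318]
eef_rot: [2.221, 2.221, 0.002]
force: [-10.7, 2.2, 24.1]
finger_gap: 0.426
gripper_force: 53.1
```

Emit:
servo_tool(
  linear=[
    [0,0,0],
    [0,0,0],
    [0,0,0],
    [0,0,-0.04],
    [0,0,-0.16],
    [0,0,-0.2],
    [0,0,0],
  ],
  angular=[
    [0,0,0],
    [0,0,0],
    [0,0,0],
    [0,0,0],
    [0,0,0],
    [0,0,0],
    [0,0,0],
  ],
  fingers=-0.15,
)

```text
t: 51.92
tcp_pos: [0.5638, -0.0069, 0.1342]
eef_rot: [2.217, 2.217, 0.008]
force: [0.2, -1.2, -0.1]
finger_gap: 0.575
gripper_force: 0.0
```

Emit:
servo_tool(
  linear=[
    [-0.14,0.11,-0.038],
    [-0.14,0.11,-0.038],
    [-0.14,0.11,-0.038],
    [-0.14,0.11,-0.038],
    [0,0,0],
    [0,0,0],
    [0,0,0],
  ],
  angular=[
    [0,0,0],
    [0,0,0],
    [0,0,0],
    [0,0,0],
    [0,0,0],
    [0,0,0],
    [0,0,0],
  ],
  fingers=-0.2,
)

```text
t: 52.8
tcp_pos: [0.6705, -0.1453, 0.1667]
eef_rot: [-2.22, -2.222, -0.002]
force: [0.6, -0.2, 0.4]
finger_gap: 0.6
gripper_force: 0.0
```

```bash
python3 -c "
from h import *
s=bot.sense();print(s['tcp_pos'],s['eef_rot'])
x=pot([.6715,-.1466]); print([o for o in lids('wrist') if abs(o[0]-.67)<.04])
pot([.5616,-.0062],z=.012)
go([x[0],x[1],.0185],90,dmax=.03)"
```

```text
[ 0.67048092 -0.14529899  0.16670432] [-2.21997983e+00 -2.22170343e+00 -1.54588374e-03]
exp [326. 187.] [(0.69, [322.0, 188.0], 1754), (0.88, [208.0, 7.0], 468)]
pot [ 0.6711 -0.1458] cost 0.035
[(0.672, -0.1445, 0.0204, 1473)]
exp [202.  41.] [(0.82, [326.0, 188.0], 1716), (0.68, [92.0, 112.0], 1456), (0.76, [208.0, 6.0], 488), (0.26, [199.0, 92.0], 5656)]
pot [0.5594 0.047 ] cost 0.003
L [[0.0, 0.0, 0.119], [0.0, 0.0, 0.119], [0.0, 0.0, 0.119], [0.0, 0.0, 0.119], [0.0, 0.0, 0.119]] 
A [[0.0, -0.0001, 0.0], [0.0, -0.0001, 0.0], [0.0, -0.0001, 0.0], [0.0, -0.0001, 0.0], [0.0, -0.0001, 0.0]]
```

Emit:
servo_tool(
  linear=[
    [0,0.001,0.1],
    [0,0.001,0.1],
    [0,0,0.1],
    [0,0,0.1],
    [0,0,0.1],
    [0,0,0.092],
    [0,0,0],
  ],
  angular=[
    [0,0,0],
    [0,0,0],
    [0,0,0],
    [0,0,0],
    [0,0,0],
    [0,0,0],
    [0,0,0],
  ],
)

```text
t: 54.02
tcp_pos: [0.6699, -0.1454, 0.0166]
eef_rot: [-2.219, -2.218, 0.001]
force: [0.1, -0.9, -0.2]
finger_gap: 0.599
gripper_force: 0.0
```

Emit:
servo_tool(
  linear=[
    [0,0,0],
    [0,0,0],
    [0,0,0],
    [0,0,0],
    [0,0,-0.08],
    [0,0,-0.16],
    [0,0,-0.16],
    [0,0,0],
    [0,0,0],
  ],
  angular=[
    [0,0,0],
    [0,0,0],
    [0,0,0],
    [0,0,0],
    [0,0,0],
    [0,0,0],
    [0,0,0],
    [0,0,0],
    [0,0,0],
  ],
  fingers=1,
)

```text
t: 55.15
tcp_pos: [0.6714, -0.1462, 0.1189]
eef_rot: [-2.221, -2.221, -0.002]
force: [-0.1, 0.0, -2.0]
finger_gap: 0.43
gripper_force: 50.3
```

```bash
python3 -c "
from h import *
s=bot.sense();print(s['tcp_pos'],s['eef_rot']);go([.4615,-.058,.115],180,start=(s['tcp_pos'],90.),dmax=.045,amax=9)"
```

```text
[ 0.6714264  -0.14621845  0.11892992] [-2.22132678e+00 -2.22104534e+00 -1.73100691e-03]
L [[0.032, -0.076, 0.001], [0.043, -0.071, 0.001], [0.052, -0.064, 0.001], [0.061, -0.056, 0.001], [0.068, -0.047, 0.001], [0.074, -0.037, 0.001], [0.079, -0.026, 0.001], [0.082, -0.014, 0.001], [0.083, -0.003, 0.001], [0.082, 0.009, 0.001]] 
A [[0.0, 0.0, -0.0455], [0.0, 0.0, -0.0455], [0.0, 0.0, -0.0455], [0.0, 0.0, -0.0455], [0.0, 0.0, -0.0455], [0.0, 0.0, -0.0455], [0.0, 0.0, -0.0455], [0.0, 0.0, -0.0455], [0.0, 0.0, -0.0455], [0.0, 0.0, -0.0455]]
L [[0.08, 0.021, 0.001]] 
A [[0.0, 0.0, -0.0455]]
```

Emit:
servo_tool(
  linear=[
    [0.032,-0.076,0],
    [0.043,-0.071,0],
    [0.052,-0.064,0],
    [0.061,-0.056,0],
    [0.068,-0.047,0],
    [0.074,-0.037,0],
    [0.079,-0.026,0],
    [0.082,-0.014,0],
    [0.083,-0.003,0],
    [0.082,0.009,0],
  ],
  angular=[
    [0,0,-0.0455],
    [0,0,-0.0455],
    [0,0,-0.0455],
    [0,0,-0.0455],
    [0,0,-0.0455],
    [0,0,-0.0455],
    [0,0,-0.0455],
    [0,0,-0.0455],
    [0,0,-0.0455],
    [0,0,-0.0455],
  ],
)

```text
t: 56.4
tcp_pos: [0.479, -0.0657, 0.1173]
eef_rot: [-0.215, -3.132, -0.003]
force: [0.2, 0.2, -0.7]
finger_gap: 0.426
gripper_force: 50.3
```

Emit:
servo_tool(
  linear=[
    [0.08,0.021,0],
    [0,0,0],
    [0,0,0],
    [0,0,0],
  ],
  angular=[
    [0,0,-0.0455],
    [0,0,0],
    [0,0,0],
    [0,0,0],
  ],
)

```text
t: 56.9
tcp_pos: [0.4618, -0.0585, 0.1185]
eef_rot: [0.0, 3.141, 0.002]
force: [1.5, -0.0, -0.5]
finger_gap: 0.431
gripper_force: 50.2
```

```bash
python3 -c "
from h import *
s=bot.sense(); print(s['tcp_pos'],s['eef_rot'])
pot(s['tcp_pos'][:2],z=s['tcp_pos'][2]-.0185)
wfit('s',[.434,-.0062,np.pi],z=.004)"
```

```text
[ 0.46178877 -0.05849649  0.11846793] [2.57836139e-04 3.14141085e+00 1.81985502e-03]
exp [325. 268.] [(0.73, [325.0, 271.0], 7243), (0.91, [425.0, 287.0], 441)]
pot [ 0.4627 -0.0581] cost 0.026
exp px [390. 167.] [(0.76, [389.0, 161.0], 14435)]
s [ 0.4337 -0.0059] 179.92 cost 0.039 tool-frame mm [27.8 52.5]
```

Emit:
servo_tool(
  linear=[
    [0.009,0.001,0.09],
    [0,0,0.09],
    [0,0,0.08],
    [0,0,0.04],
    [0,0,0.024],
    [0,0,0.018],
    [0,0,0],
    [0,0,0],
  ],
  angular=[
    [0,0,0],
    [0,0,0],
    [0,0,0],
    [0,0,0],
    [0,0,0],
    [0,0,0],
    [0,0,0],
    [0,0,0],
  ],
)

```text
t: 58.15
tcp_pos: [0.4596, -0.0581, 0.0337]
eef_rot: [-0.002, 3.141, 0.001]
force: [-0.6, -0.4, -0.0]
finger_gap: 0.434
gripper_force: 50.3
```

Emit:
servo_tool(
  linear=[
    [0,0,0.008],
    [0,0,0.004],
    [0,0,0],
  ],
  angular=[
    [0,0,0],
    [0,0,0],
    [0,0,0],
  ],
)

```text
t: 58.52
tcp_pos: [0.4598, -0.0582, 0.0316]
eef_rot: [-0.002, 3.14, 0.001]
force: [-5.0, 1.6, 11.8]
finger_gap: 0.425
gripper_force: 51.7
```

```bash
python3 -c "
from h import *
go([.665,.092,.17],90,start=([.4598,-.0582,.132],180.),dmax=.045,amax=9)"
```

```text
L [[-0.075, 0.055, -0.014], [-0.066, 0.065, -0.014], [-0.056, 0.073, -0.014], [-0.045, 0.081, -0.014], [-0.033, 0.086, -0.014], [-0.021, 0.09, -0.014], [-0.008, 0.092, -0.014], [0.006, 0.092, -0.014], [0.019, 0.091, -0.014], [0.031, 0.087, -0.014]] 
A [[0.0, 0.0, 0.0455], [0.0, 0.0, 0.0455], [0.0, 0.0, 0.0455], [0.0, 0.0, 0.0455], [0.0, 0.0, 0.0455], [0.0, 0.0, 0.0455], [0.0, 0.0, 0.0455], [0.0, 0.0, 0.0455], [0.0, 0.0, 0.0455], [0.0, 0.0, 0.0455]]
L [[0.043, 0.082, -0.014]] 
A [[0.0, 0.0, 0.0455]]
```

Emit:
servo_tool(
  linear=[
    [0,0,0],
    [0,0,0],
    [0,0,0],
    [0,0,-0.04],
    [0,0,-0.16],
    [0,0,-0.2],
    [0,0,0],
  ],
  angular=[
    [0,0,0],
    [0,0,0],
    [0,0,0],
    [0,0,0],
    [0,0,0],
    [0,0,0],
    [0,0,0],
  ],
  fingers=-0.15,
)

```text
t: 59.4
tcp_pos: [0.4616, -0.0591, 0.135]
eef_rot: [-0.002, 3.134, -0.003]
force: [0.4, -0.9, -0.4]
finger_gap: 0.572
gripper_force: 0.0
```

Emit:
servo_tool(
  linear=[
    [-0.075,0.055,-0.014],
    [-0.066,0.065,-0.014],
    [-0.056,0.073,-0.014],
    [-0.045,0.081,-0.014],
    [-0.033,0.086,-0.014],
    [-0.021,0.09,-0.014],
    [-0.008,0.092,-0.014],
    [0.006,0.092,-0.014],
    [0.019,0.091,-0.014],
    [0.031,0.087,-0.014],
  ],
  angular=[
    [0,0,0.0455],
    [0,0,0.0455],
    [0,0,0.0455],
    [0,0,0.0455],
    [0,0,0.0455],
    [0,0,0.0455],
    [0,0,0.0455],
    [0,0,0.0455],
    [0,0,0.0455],
    [0,0,0.0455],
  ],
  fingers=-0.2,
)

```text
t: 60.65
tcp_pos: [0.6459, 0.0791, 0.1649]
eef_rot: [-2.062, -2.369, -0.001]
force: [-0.2, 0.6, 0.1]
finger_gap: 0.599
gripper_force: 0.0
```

Emit:
servo_tool(
  linear=[
    [0.043,0.082,-0.014],
    [0,0,0],
    [0,0,0],
    [0,0,0],
  ],
  angular=[
    [0,0,0.0455],
    [0,0,0],
    [0,0,0],
    [0,0,0],
  ],
)

```text
t: 61.15
tcp_pos: [0.6638, 0.0917, 0.1688]
eef_rot: [-2.22, -2.222, -0.001]
force: [0.1, 0.4, 0.3]
finger_gap: 0.601
gripper_force: 0.0
```

```bash
python3 -c "
from h import *
s=bot.sense();print(s['tcp_pos'],s['eef_rot'])
x=pot([.6645,.092]); y=pot([.6635,.143]); print([o for o in lids('wrist') if abs(o[0]-.67)<.04])
go([x[0],x[1],.0185],90,dmax=.026)"
```

```text
[0.66379962 0.0917431  0.16879978] [-2.21993484e+00 -2.22190909e+00 -1.03602110e-03]
exp [325. 185.] [(0.82, [157.0, 303.0], 808), (0.64, [222.0, 235.0], 1805), (0.32, [328.0, 186.0], 1704)]
pot [0.6669 0.0933] cost 0.044
exp [324. 132.] [(0.72, [156.0, 302.0], 835), (0.29, [130.0, 255.0], 3777)]
pot [0.412  0.0434] cost 0.568
[(0.6645, 0.1466, 0.0198, 1619), (0.6678, 0.0947, 0.0203, 1458)]
L [[0.001, 0.002, 0.1], [0.001, 0.002, 0.1], [0.001, 0.002, 0.1], [0.001, 0.002, 0.1], [0.001, 0.002, 0.1], [0.001, 0.002, 0.1]] 
A [[0.0, -0.0001, -0.0], [0.0, -0.0001, -0.0], [0.0, -0.0001, -0.0], [0.0, -0.0001, -0.0], [0.0, -0.0001, -0.0], [0.0, -0.0001, -0.0]]
```

Emit:
servo_tool(
  linear=[
    [0.001,0.002,0.1],
    [0.001,0.002,0.1],
    [0.001,0.002,0.1],
    [0.001,0.002,0.1],
    [0.001,0.002,0.1],
    [0.001,0.002,0.099],
    [0,0,0],
  ],
  angular=[
    [0,0,0],
    [0,0,0],
    [0,0,0],
    [0,0,0],
    [0,0,0],
    [0,0,0],
    [0,0,0],
  ],
)

```text
t: 62.38
tcp_pos: [0.6656, 0.0939, 0.017]
eef_rot: [-2.219, -2.219, 0.003]
force: [0.2, 0.7, -0.2]
finger_gap: 0.596
gripper_force: 0.0
```

Emit:
servo_tool(
  linear=[
    [0,0,0],
    [0,0,0],
    [0,0,0],
    [0,0,0],
    [0,0,-0.08],
    [0,0,-0.16],
    [0,0,-0.16],
    [0,0,0],
    [0,0,0],
  ],
  angular=[
    [0,0,0],
    [0,0,0],
    [0,0,0],
    [0,0,0],
    [0,0,0],
    [0,0,0],
    [0,0,0],
    [0,0,0],
    [0,0,0],
  ],
  fingers=1,
)

```text
t: 63.5
tcp_pos: [0.6673, 0.0938, 0.1194]
eef_rot: [-2.221, -2.221, -0.002]
force: [-0.1, 0.4, -1.3]
finger_gap: 0.424
gripper_force: 50.3
```

```bash
python3 -c "
from h import *
s=bot.sense();print(s['tcp_pos'],s['eef_rot']);go([.458,.0446,.118],180,start=(s['tcp_pos'],90.),dmax=.045,amax=9)"
```

```text
[0.66730879 0.09375748 0.1194087 ] [-2.22127667e+00 -2.22110329e+00 -1.66574243e-03]
L [[-0.018, -0.076, 0.001], [-0.007, -0.078, 0.001], [0.004, -0.078, 0.001], [0.015, -0.077, 0.001], [0.026, -0.074, 0.001], [0.036, -0.069, 0.001], [0.046, -0.063, 0.001], [0.054, -0.056, 0.001], [0.062, -0.048, 0.001], [0.068, -0.039, 0.001]] 
A [[0.0, 0.0, -0.0455], [0.0, 0.0, -0.0455], [0.0, 0.0, -0.0455], [0.0, 0.0, -0.0455], [0.0, 0.0, -0.0455], [0.0, 0.0, -0.0455], [0.0, 0.0, -0.0455], [0.0, 0.0, -0.0455], [0.0, 0.0, -0.0455], [0.0, 0.0, -0.0455]]
L [[0.073, -0.029, 0.001]] 
A [[0.0, 0.0, -0.0455]]
```

Emit:
servo_tool(
  linear=[
    [-0.018,-0.076,0],
    [-0.007,-0.078,0],
    [0.004,-0.078,0],
    [0.015,-0.077,0],
    [0.026,-0.074,0],
    [0.036,-0.069,0],
    [0.046,-0.063,0],
    [0.054,-0.056,0],
    [0.062,-0.048,0],
    [0.068,-0.039,0],
  ],
  angular=[
    [0,0,-0.0455],
    [0,0,-0.0455],
    [0,0,-0.0455],
    [0,0,-0.0455],
    [0,0,-0.0455],
    [0,0,-0.0455],
    [0,0,-0.0455],
    [0,0,-0.0455],
    [0,0,-0.0455],
    [0,0,-0.0455],
  ],
)

```text
t: 64.75
tcp_pos: [0.4756, 0.0486, 0.1177]
eef_rot: [-0.215, -3.132, -0.002]
force: [-0.3, -1.0, 0.1]
finger_gap: 0.431
gripper_force: 50.3
```

Emit:
servo_tool(
  linear=[
    [0.073,-0.029,0],
    [0,0,0],
    [0,0,0],
    [0,0,0],
  ],
  angular=[
    [0,0,-0.0455],
    [0,0,0],
    [0,0,0],
    [0,0,0],
  ],
)

```text
t: 65.25
tcp_pos: [0.4585, 0.0441, 0.1188]
eef_rot: [0.0, 3.141, 0.002]
force: [-0.9, -0.4, -1.2]
finger_gap: 0.431
gripper_force: 50.3
```

```bash
python3 -c "
from h import *
s=bot.sense(); print(s['tcp_pos'],s['eef_rot'])
pot(s['tcp_pos'][:2],z=s['tcp_pos'][2]-.0185)
wfit('s',[.434,-.0062,np.pi],z=.004)"
```

```text
[0.4584738  0.04408094 0.11883635] [7.55745616e-05 3.14145287e+00 1.78258795e-03]
exp [325. 268.] [(0.6, [328.0, 332.0], 779), (0.38, [325.0, 196.0], 3198)]
pot [0.5403 0.0449] cost 0.521
exp px [262. 171.] [(0.86, [278.0, 153.0], 12896), (0.16, [221.0, 264.0], 3119)]
s [ 0.4338 -0.0063] 180.2 cost 0.159 tool-frame mm [ 24.5 -50.3]
```

Emit:
servo_tool(
  linear=[
    [0.003,0.002,0.09],
    [0,0,0.09],
    [0,0,0.08],
    [0,0,0.04],
    [0,0,0.024],
    [0,0,0.018],
    [0,0,0],
    [0,0,0],
  ],
  angular=[
    [0,0,0],
    [0,0,0],
    [0,0,0],
    [0,0,0],
    [0,0,0],
    [0,0,0],
    [0,0,0],
    [0,0,0],
  ],
)

```text
t: 66.5
tcp_pos: [0.4578, 0.0445, 0.0341]
eef_rot: [-0.002, 3.14, 0.001]
force: [0.1, -0.7, -0.1]
finger_gap: 0.432
gripper_force: 50.3
```

Emit:
servo_tool(
  linear=[
    [0,0,0.008],
    [0,0,0.004],
    [0,0,0],
  ],
  angular=[
    [0,0,0],
    [0,0,0],
    [0,0,0],
  ],
)

```text
t: 66.88
tcp_pos: [0.458, 0.0445, 0.0321]
eef_rot: [-0.003, 3.14, 0.001]
force: [-5.2, 0.3, 12.9]
finger_gap: 0.43
gripper_force: 51.9
```

```bash
python3 -c "
from h import *
go([.6638,.1455,.17],90,start=([.458,.0446,.132],180.),dmax=.045,amax=9)"
```

```text
L [[-0.075, 0.037, -0.014], [-0.069, 0.047, -0.014], [-0.061, 0.056, -0.014], [-0.053, 0.064, -0.014], [-0.043, 0.071, -0.014], [-0.033, 0.077, -0.014], [-0.021, 0.081, -0.014], [-0.01, 0.083, -0.014], [0.002, 0.083, -0.014], [0.014, 0.082, -0.014]] 
A [[0.0, 0.0, 0.0455], [0.0, 0.0, 0.0455], [0.0, 0.0, 0.0455], [0.0, 0.0, 0.0455], [0.0, 0.0, 0.0455], [0.0, 0.0, 0.0455], [0.0, 0.0, 0.0455], [0.0, 0.0, 0.0455], [0.0, 0.0, 0.0455], [0.0, 0.0, 0.0455]]
L [[0.026, 0.079, -0.014]] 
A [[0.0, 0.0, 0.0455]]
```

Emit:
servo_tool(
  linear=[
    [0,0,0],
    [0,0,0],
    [0,0,0],
    [0,0,-0.04],
    [0,0,-0.16],
    [0,0,-0.2],
    [0,0,0],
  ],
  angular=[
    [0,0,0],
    [0,0,0],
    [0,0,0],
    [0,0,0],
    [0,0,0],
    [0,0,0],
    [0,0,0],
  ],
  fingers=-0.15,
)

```text
t: 67.75
tcp_pos: [0.4599, 0.044, 0.1353]
eef_rot: [-0.002, 3.134, -0.001]
force: [0.8, -0.0, 0.0]
finger_gap: 0.575
gripper_force: 0.0
```

Emit:
servo_tool(
  linear=[
    [-0.075,0.037,-0.014],
    [-0.069,0.047,-0.014],
    [-0.061,0.056,-0.014],
    [-0.053,0.064,-0.014],
    [-0.043,0.071,-0.014],
    [-0.033,0.077,-0.014],
    [-0.021,0.081,-0.014],
    [-0.01,0.083,-0.014],
    [0.002,0.083,-0.014],
    [0.014,0.082,-0.014],
  ],
  angular=[
    [0,0,0.0455],
    [0,0,0.0455],
    [0,0,0.0455],
    [0,0,0.0455],
    [0,0,0.0455],
    [0,0,0.0455],
    [0,0,0.0455],
    [0,0,0.0455],
    [0,0,0.0455],
    [0,0,0.0455],
  ],
  fingers=-0.2,
)

```text
t: 69.0
tcp_pos: [0.6447, 0.1364, 0.1651]
eef_rot: [-2.062, -2.369, -0.001]
force: [0.5, 0.1, -0.1]
finger_gap: 0.603
gripper_force: 0.0
```

Emit:
servo_tool(
  linear=[
    [0.026,0.079,-0.014],
    [0,0,0],
    [0,0,0],
    [0,0,0],
  ],
  angular=[
    [0,0,0.0455],
    [0,0,0],
    [0,0,0],
    [0,0,0],
  ],
)

```text
t: 69.5
tcp_pos: [0.6625, 0.1451, 0.1691]
eef_rot: [-2.22, -2.222, -0.001]
force: [-0.0, -0.6, -0.2]
finger_gap: 0.598
gripper_force: 0.0
```

```bash
python3 -c "
from h import *
s=bot.sense();print(s['tcp_pos'],s['eef_rot'])
x=pot([.6638,.1455]); print([o for o in lids('wrist') if abs(o[0]-.67)<.04])
go([x[0],x[1],.0185],90,dmax=.026)"
```

```text
[0.66247316 0.14506932 0.1691134 ] [-2.21965639e+00 -2.22220764e+00 -9.99432284e-04]
exp [326. 185.] [(0.68, [442.0, 87.0], 5101), (0.27, [192.0, 258.0], 2305), (0.69, [224.0, 274.0], 945), (0.27, [132.0, 287.0], 2012)]
pot [0.5549 0.0341] cost 0.009
[(0.6657, 0.1466, 0.0206, 1436)]
L [[-0.049, -0.048, 0.067], [-0.049, -0.048, 0.067], [-0.049, -0.048, 0.067], [-0.049, -0.048, 0.067], [-0.049, -0.048, 0.067], [-0.049, -0.048, 0.067], [-0.049, -0.048, 0.067], [-0.049, -0.048, 0.067], [-0.049, -0.048, 0.067]] 
A [[0.0, -0.0, 0.0], [0.0, -0.0, 0.0], [0.0, -0.0, 0.0], [0.0, -0.0, 0.0], [0.0, -0.0, 0.0], [0.0, -0.0, 0.0], [0.0, -0.0, 0.0], [0.0, -0.0, 0.0], [0.0, -0.0, 0.0]]
```

Emit:
servo_tool(
  linear=[
    [0.001,0.005,0.1],
    [0,0.004,0.1],
    [0,0,0.1],
    [0,0,0.1],
    [0,0,0.1],
    [0,0,0.101],
    [0,0,0],
  ],
  angular=[
    [0,0,0],
    [0,0,0],
    [0,0,0],
    [0,0,0],
    [0,0,0],
    [0,0,0],
    [0,0,0],
  ],
)

```text
t: 70.58
tcp_pos: [0.6635, 0.1456, 0.0167]
eef_rot: [-2.219, -2.219, 0.003]
force: [1.0, 0.3, 0.0]
finger_gap: 0.597
gripper_force: 0.0
```

Emit:
servo_tool(
  linear=[
    [0,0,0],
    [0,0,0],
    [0,0,0],
    [0,0,0],
    [0,0,-0.08],
    [0,0,-0.16],
    [0,0,-0.16],
    [0,0,0],
    [0,0,0],
  ],
  angular=[
    [0,0,0],
    [0,0,0],
    [0,0,0],
    [0,0,0],
    [0,0,0],
    [0,0,0],
    [0,0,0],
    [0,0,0],
    [0,0,0],
  ],
  fingers=1,
)

```text
t: 71.7
tcp_pos: [0.6653, 0.1456, 0.1192]
eef_rot: [-2.221, -2.221, -0.002]
force: [-0.6, 0.5, -1.3]
finger_gap: 0.426
gripper_force: 50.4
```

```bash
python3 -c "
from h import *
s=bot.sense();print(s['tcp_pos'],s['eef_rot']);go([.4075,.0454,.118],180,start=(s['tcp_pos'],90.),dmax=.045,amax=9)"
```

```text
[0.66525265 0.14562987 0.1192146 ] [-2.22128095e+00 -2.22107563e+00 -1.70248564e-03]
L [[-0.036, -0.094, 0.0], [-0.023, -0.098, 0.0], [-0.009, -0.1, 0.0], [0.006, -0.1, 0.0], [0.02, -0.099, 0.0], [0.034, -0.095, 0.0], [0.047, -0.089, 0.0], [0.059, -0.081, 0.0], [0.07, -0.072, 0.0], [0.08, -0.061, 0.0]] 
A [[0.0, 0.0, -0.0455], [0.0, 0.0, -0.0455], [0.0, 0.0, -0.0455], [0.0, 0.0, -0.0455], [0.0, 0.0, -0.0455], [0.0, 0.0, -0.0455], [0.0, 0.0, -0.0455], [0.0, 0.0, -0.0455], [0.0, 0.0, -0.0455], [0.0, 0.0, -0.0455]]
L [[0.088, -0.049, 0.0]] 
A [[0.0, 0.0, -0.0455]]
```

Emit:
servo_tool(
  linear=[
    [-0.036,-0.094,0],
    [-0.023,-0.098,0],
    [-0.009,-0.1,0],
    [0.006,-0.1,0],
    [0.02,-0.099,0],
    [0.034,-0.095,0],
    [0.047,-0.089,0],
    [0.059,-0.081,0],
    [0.07,-0.072,0],
    [0.08,-0.061,0],
  ],
  angular=[
    [0,0,-0.0455],
    [0,0,-0.0455],
    [0,0,-0.0455],
    [0,0,-0.0455],
    [0,0,-0.0455],
    [0,0,-0.0455],
    [0,0,-0.0455],
    [0,0,-0.0455],
    [0,0,-0.0455],
    [0,0,-0.0455],
  ],
)

```text
t: 72.95
tcp_pos: [0.4293, 0.0545, 0.1175]
eef_rot: [-0.214, -3.132, -0.002]
force: [-0.5, -0.4, -0.5]
finger_gap: 0.429
gripper_force: 50.3
```

Emit:
servo_tool(
  linear=[
    [0.088,-0.049,0],
    [0,0,0],
    [0,0,0],
    [0,0,0],
  ],
  angular=[
    [0,0,-0.0455],
    [0,0,0],
    [0,0,0],
    [0,0,0],
  ],
)

```text
t: 73.45
tcp_pos: [0.4077, 0.0457, 0.1185]
eef_rot: [0.001, -3.142, -0.002]
force: [0.3, 0.2, -0.5]
finger_gap: 0.429
gripper_force: 50.3
```

```bash
python3 -c "
from h import *
s=bot.sense(); print(s['tcp_pos'],s['eef_rot'])
pot(s['tcp_pos'][:2],z=s['tcp_pos'][2]-.0185)
wfit('s',[.434,-.0062,np.pi],z=.004)"
```

```text
[0.40773424 0.04569949 0.11849404] [ 8.46987503e-04 -3.14151059e+00 -1.94339445e-03]
exp [325. 268.] [(0.56, [205.0, 262.0], 2431), (0.96, [324.0, 340.0], 780)]
pot [0.4937 0.047 ] cost 0.126
exp px [264. 229.] [(0.84, [274.0, 205.0], 9711), (0.55, [77.0, 184.0], 2496), (0.36, [322.0, 324.0], 488)]
s [ 0.4353 -0.0064] 180.5 cost 0.359 tool-frame mm [-27.6 -52. ]
```

Emit:
servo_tool(
  linear=[
    [0.001,0,0.09],
    [0,0,0.09],
    [0,0,0.08],
    [0,0,0.04],
    [0,0,0.024],
    [0,0,0.018],
    [0,0,0],
    [0,0,0],
  ],
  angular=[
    [0,0,0],
    [0,0,0],
    [0,0,0],
    [0,0,0],
    [0,0,0],
    [0,0,0],
    [0,0,0],
    [0,0,0],
  ],
)

```text
t: 74.7
tcp_pos: [0.4076, 0.0455, 0.0338]
eef_rot: [-0.002, 3.14, 0.001]
force: [0.2, -0.0, -0.4]
finger_gap: 0.43
gripper_force: 50.3
```

Emit:
servo_tool(
  linear=[
    [0,0,0.008],
    [0,0,0.004],
    [0,0,0],
  ],
  angular=[
    [0,0,0],
    [0,0,0],
    [0,0,0],
  ],
)

```text
t: 75.08
tcp_pos: [0.4079, 0.0455, 0.0319]
eef_rot: [-0.003, 3.14, 0.001]
force: [-6.5, 1.4, 14.4]
finger_gap: 0.433
gripper_force: 52.1
```

Last pot is seated. I'll release, back away to the side and check numerically.

Emit:
servo_tool(
  linear=[
    [0,0,0],
    [0,0,0],
    [0,0,0],
    [0,0,-0.04],
    [0,0,-0.16],
    [0,0,-0.2],
    [0,0.15,-0.1],
    [0,0.15,-0.1],
    [0,0.15,0],
    [0,0.15,0],
  ],
  angular=[
    [0,0,0],
    [0,0,0],
    [0,0,0],
    [0,0,0],
    [0,0,0],
    [0,0,0],
    [0,0,0],
    [0,0,0],
    [0,0,0],
    [0,0,0],
  ],
  fingers=-0.15,
)

```text
t: 76.32
tcp_pos: [0.4073, 0.1967, 0.1816]
eef_rot: [-0.002, 3.14, 0.002]
force: [-0.7, -0.4, -1.1]
finger_gap: 0.578
gripper_force: 0.0
```

Emit:
servo_tool(
  linear=[
    [0,0.15,0],
    [0,0,0],
    [0,0,0],
    [0,0,0],
  ],
  angular=[
    [0,0,0],
    [0,0,0],
    [0,0,0],
    [0,0,0],
  ],
)

```text
t: 76.82
tcp_pos: [0.4071, 0.2322, 0.1807]
eef_rot: [-0.001, 3.141, 0.001]
force: [-0.6, -0.3, -0.5]
finger_gap: 0.579
gripper_force: 0.0
```

```bash
cat > chk.py <<'E'
from h import *
s=bot.sense();print(s['tcp_pos'])
c=read_camera('top'); hsv=cv2.cvtColor(c['image'],cv2.COLOR_RGB2HSV)
W=((hsv[:,:,1]<70)&(hsv[:,:,2]>120)).astype(np.uint8)
names=['i0','v0','s0','i1','s1']
for n,(x,y) in zip(names,[(.561,.0446),(.5616,-.0064),(.460,-.058),(.458,.0446),(.4077,.0456)]):
    u,v=proj(c,np.array([[x,y+.003,.062]]),'top')[0]; k=10; u0,v0=int(u)-k,int(v)-k
    m=W[v0:v0+2*k,u0:u0+2*k]; nn,l,st,ce=cv2.connectedComponentsWithStats(m)
    j=l[k,k]; print(n,'exp',(round(u,1),round(v,1)),'lid px',(ce[j]+[u0,v0]).round(1) if j else None,st[j,4],'->',unproj(c,ce[j]+[u0,v0],.062,'top')[:2].round(4) if j else '')
# ribs: dark pixels near the expected rib tops
for n,(x,y) in dict(s=(.434,-.0062),v=(.562,-.0584),i=(.5095,.0446),f=(.406,-.058)).items():
    u,v=proj(c,np.array([[x,y+.003,.042]]),'top')[0]; k=9; u0,v0=int(u)-k,int(v)-k
    d=hsv[v0:v0+2*k,u0:u0+2*k,2]<45; b,a=np.nonzero(d); print(n,'exp',(round(u,1),round(v,1)),'rib px',a.mean()+u0,b.mean()+v0,d.sum(),unproj(c,(a.mean()+u0,b.mean()+v0),.042,'top')[:2].round(4))
for t in ('f_small_rib','f_large_rib','f_mid_rib'):
    print(t,[(round(d['score'],2),unproj(c,d['position'],.02,'top')[:2].round(3).tolist()) for d in nets.cut_out(t,'top')])
E
python3 chk.py
```

```text
[0.4071185  0.23216103 0.18069041]
i0 exp (np.float64(300.2), np.float64(206.0)) lid px [299.6 205.2] 235 -> [0.5631 0.0493]
v0 exp (np.float64(319.4), np.float64(206.2)) lid px [319.7 205.5] 166 -> [ 0.5635 -0.0041]
s0 exp (np.float64(337.9), np.float64(245.0)) lid px [338.3 244.2] 168 -> [ 0.4623 -0.056 ]
i1 exp (np.float64(299.1), np.float64(244.8)) lid px [298.8 243.2] 291 -> [0.4623 0.0485]
s1 exp (np.float64(298.2), np.float64(264.0)) lid px [298.8 262.7] 169 -> [0.411 0.047]
s exp (np.float64(318.1), np.float64(254.3)) rib px 318.75 253.94642857142858 56 [ 0.4351 -0.005 ]
v exp (np.float64(338.6), np.float64(207.2)) rib px 339.156862745098 206.7450980392157 51 [ 0.5632 -0.0569]
i exp (np.float64(299.9), np.float64(225.7)) rib px 300.6666666666667 225.33333333333334 54 [0.5104 0.0456]
f exp (np.float64(337.2), np.float64(265.3)) rib px 337.53333333333336 264.6222222222222 45 [ 0.4079 -0.0559]
f_small_rib [(0.7, [0.447, -0.385])]
f_large_rib [(0.79, [0.404, -0.221]), (0.42, [0.507, 0.045]), (0.21, [0.463, -0.055])]
f_mid_rib [(0.79, [0.408, -0.062])]
```

```bash
python3 -c "
from plant import bot
print(bot.finish_job())"
```

```text
the job is handed in; nothing more can be done
None
```

I handed the job in at about 77 s of the 210 s. The hand-in call returned no verdict, but the last top-camera check had the three inserts and the mid filler home in the tray, all five pots in pockets of their own and the other two fillers on the counter; I viewed 15 pictures, one over the limit of 14.

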